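# Fish the honey dipper out of the comb box

## Robot

A 6-joint arm with a two-finger parallel gripper is mounted at the origin on the work surface. World frame = base frame: x ahead of the robot, y to its left, z up, the work surface at z = 0. Lengths are in m, angles in degrees, forces in N, time in s.
With the tool pointing down it reaches from about 0.25 to 0.725 m from the base axis. Payload 9.7 kg.
Tool frame: the origin (TCP) lies midway between the tips of the shut fingers; the grasp point (between the pads) lies 19 mm behind it (bot.pinch_z is the distance from the TCP to the grasp point, in m); z points along the fingers, y is the direction in which the jaws open and shut (so a half turn about z gives the same grasp; the last joint's range is limited). The gripper opens to 85 mm and grips with 20 to 120 N. Pads are 22 mm wide; open, the fingers measure 114 mm over their backs; the gripper's body (76 mm by 85 mm) begins 54 mm behind the grasp point. The pads swing forward as they close: fully open they stand 13 mm farther back than shut.
Start: joints at [-76.662, 4.979, 10.078, 95.1, 0, 90], TCP at [0.127, -0.535, 0.197] pointing down, gripper open.
Joint ranges: [-179.16, 179.16], [-48.56, 103.87], [-65.8, 70.77], [-126.05, 130.52], [-82.76, 87.17], [-180, 180]. Speed limits (degrees/s): [127.2, 127.2, 147.25, 180, 180, 180].

## Interface

Orientations are given as [roll, pitch, yaw] about the fixed x, y, z axes, in that order (R = Rz(yaw) Ry(pitch) Rx(roll)).
In Python, from workcell import bot, imaging gives the robot as it stands.
- The arm moves only by the tool servo_tool, never from a script. Its argument "moves" is a list that holds one entry, the list of rows, each a list of 7 numbers: the turn, a rotation vector about the tool's x, y, z in rad, then the shift along the tool's x, y, z in cm, then the finger opening in cm, from 0 to 8.54. A call has 1 to 12 rows; each row shifts and turns the pose as measured when the row begins, along the tool's axes as they then stand; what a row does not reach is not made up. A row lasts 1/12 s, in which the tool goes at most 41.7 mm and 7.16 degrees, less where a joint would pass 70% of its speed; a pose out of reach is approached as far as the arm can. A call is refused whole if a number of a shift passes 4.17 or a number of a turn 0.125, either way. A call with a gripper value outside its range is refused whole. The fingers move at their own pace and stop on an object; "force" is the grip in N (left out, the last holds). Time passes only in rows, so rows that do not move let the fingers close. It gives the time, the measured TCP pose, the force and the opening at its end, in the units of the state.
- bot.get_obs(): the state, without advancing time (a new reading comes with each control period).
- imaging.camera(name): name is "scene" or "side" or "wrist"; returns the picture (384x512x3 uint8, blue, green, red); there is no depth.
- imaging.calibration(name): a dict with "fx", "fy", "cx", "cy" (pixels), "D" ([k1, k2, p1, p2, k3] as OpenCV has them; the pictures are not rectified), "camera_from_world" (4x4, takes a point from world to camera coordinates). Camera axes: x right, y down, z forward; pixel columns grow to the right and rows downward; lengths in m; the calibration is good to about 2 mm. A picture is of the moment at which its call begins: read the wrist's pose just before it. calibration takes no time and is no camera call; for the wrist camera it gives the pose at the moment of the call.
- bot.job_done(): hands the job in, once; it reports no verdict.
The state is a dict: "time": time; "q": joint angles; "qd": joint speeds; "joint_efforts": joint torques, N m; "ee_pos": TCP position; "tcp_rot": TCP orientation; "wrist_force": force on the tool from outside, world axes, zero at the start; "torque": the same for the moment, N m; "opening": finger opening in m.
Only numpy, scipy, OpenCV 4.12 (cv2) and the standard library are available. Lean on these libraries where they do the work, as an engineer would, in place of code of your own. Each camera call takes 0.05 s, during which the arm holds its last target.

## Task

A long honey dipper has slipped under the lid of the hexagonal comb box. Take the folded steel cover off the box's window and hang it astride the rail, let it go there, then work the dipper out end first, tilted, through the window. Finish still holding the dipper still in the gripper, its whole length about a hand's breadth or more above the box lid and touching nothing else, with the cover left hanging and the jars and spoon left where they are.

Things in the scene. Friction and masses are not known exactly. Their poses are not given: they have to be found in the camera images.
- combbox: Fixed hexagonal wooden box, 340 mm corner to corner, 72 tall. Origin: centre of its underside, on the table; z up, x to a corner (roughly away from the robot). Floor top at z 8 mm, fixed lid from 66 to 72; inside 324 corner to corner (281 flat to flat). Its only opening: a central hexagonal window in the lid, same orientation, 204 corner to corner, 177 flat to flat.
- cover: Loose folded steel cover, a channel of upside-down U section: 200 mm long (its y), 46 wide outside (x), 40 inside, 48 tall, sheet 3 thick, ends open, about 0.2 kg. Origin: middle of its underside, level with the flaps' lower edges; z up. At first it stands on the lid, bridging the window roughly flat to flat.
- rail: Fixed horizontal steel bar, 12 mm diameter, 260 long between two upright posts (12 diameter, each on a foot 100 x 35, 8 high). Origin: on the table midway below the bar; bar along y, its axis at 150 mm, its top at 156.
- dipper: Loose wooden honey dipper, 220 mm long, about 0.12 kg, lying level in the box, roughly along the box's x, both ends under the lid. Origin: mid-length on its axis, 18 mm above the box floor; x to the head (roughly away from the robot). Handle 18 diameter. Hexagonal, 36 across flats: grooved head over the last 40 at +x, knob over the last 24 at -x. Balances about 17 from the origin towards the head.
- dipper_head (a point): End face of the dipper's head, on its axis, 110 mm from the origin along +x.
- dipper_tail (a point): End face of the dipper's knob, on its axis, 110 mm from the origin along -x.
- jar_a: Bystander, loose: amber jar, 60 across, 85 tall, beside the rail. Origin: underside centre.
- jar_b: Bystander, loose: amber jar, 52 across, 70 tall, beside the rail. Origin: underside centre.
- jar_c: Bystander, loose: small amber jar, 48 across, 55 tall, on the robot's side of the table. Origin: underside centre.
- spoon: Bystander, loose: steel spoon 170 long lying on the table. Origin: on its underside.
Things that resemble listed ones, but are neither listed nor needed, are in the scene too. What is shaped like the dipper but blue or green is not meant.

How it is judged (in metres and radians):
On the way, in this order (a step that is already met when the one before it is completed fails the run):
1. the cover hangs astride the rail, let go (contact force between cover and rail above 0.5 N and angle between cover's own z axis and vertical below 0.35 rad and angle between the y axis of cover and the y axis of rail, either way round below 0.35 rad and height (world z) of cover above 0.09 m and contact force between cover and the fingers below 0.1 N and contact force between cover and combbox below 0.1 N and linear speed of cover below 0.1 m/s), for 0.2 s.
2. the held dipper is tilted through the window: one end above the lid while the other is still below it inside the box (((z of dipper_head in the frame of combbox above 0.08 m and z of dipper_tail in the frame of combbox below 0.06 m and horizontal distance between dipper_tail and combbox below 0.16 m and contact force between dipper and the fingers above 0.5 N) or (z of dipper_tail in the frame of combbox above 0.08 m and z of dipper_head in the frame of combbox below 0.06 m and horizontal distance between dipper_head and combbox below 0.16 m and contact force between dipper and the fingers above 0.5 N))), for 0.1 s.
At the end, for the whole second after the job is handed in: Fingers hold the dipper, under 30 mm/s, both end centres over 120 mm above the table (48 over the lid), off box, rail and cover. Cover hangs on the rail, let go, off the box, underside over 90 mm, within 20 degrees of upright and of the rail, under 50 mm/s (contact force between cover and rail above 0.5 N and angle between cover's own z axis and vertical below 0.35 rad and angle between the y axis of cover and the y axis of rail, either way round below 0.35 rad and height (world z) of cover above 0.09 m and contact force between cover and the fingers below 0.1 N and contact force between each of cover, dipper and combbox below 0.1 N and height (world z) of each of dipper_head, dipper_tail above 0.12 m and contact force between dipper and the fingers above 0.5 N and linear speed of dipper below 0.03 m/s and linear speed of cover below 0.05 m/s and contact force between dipper and rail below 0.1 N and contact force between dipper and cover below 0.1 N); the arm keeps its last pose, push and grip.
It fails at once if a bystander (jar or spoon) is pushed more than 25 mm (distance of any of jar_a, jar_b, jar_c, spoon from where it was at the start of the episode above 0.025 m).
It fails at once if the cover falls to the table or into the box (height (world z) of cover below 0.04 m).
It also fails if it takes over 58 s, if anything falls off the work surface, if the arm or the gripper's body presses on something with over 40 N, if the wrist force passes 120 N, or if a joint passes its speed limit or range.

## Working session

There is one attempt and no reset: what is moved stays moved. The work goes in short steps, Python scripts to look and compute and a tool call to move; the robot and the scene stay as the last step left them, time stands still between calls to the robot, and variables do not carry over. Pictures are saved under pics/ and viewed, and the job is handed in when it is done.

Besides the shell and the picture viewer there is one more tool, called after "Call:" by a JSON object that holds its "fn" and its "kwargs", one argument or row to a line. servo_tool: Moves the arm, as the interface text tells. Its arguments: {"type":"object","properties":{"moves":{"type":"array","items":{"type":"array","items":{"type":"array","items":{"type":"number"}}}},"force":{"type":"number"}},"required":["moves"]}

```bash
mkdir -p pics; ls; cat > h.py <<'E'
import cv2,numpy as np
from workcell import bot,imaging
def snap(n,f):
    im=imaging.camera(n); cv2.imwrite('pics/'+f,im); return im
E
python3 - <<'E'
from h import *
print(bot.get_obs())
for n in ['scene','side','wrist']:
    c=imaging.calibration(n); print(n,c)
    im=snap(n,n+'0.png')
E
```

```text
pics
{'time': 0.0, 'q': array([-7.66609924e+01,  5.01125703e+00,  1.00362961e+01,  9.51011132e+01,
       -1.04812594e-03,  9.00005641e+01]), 'qd': array([ 0.03858061, -0.08381371,  0.08839319,  0.05625241, -0.0675978 ,
       -0.00239367]), 'joint_efforts': array([-4.20400493e-04, -5.20389318e+01,  4.64799428e+01,  1.65115652e-02,
        1.90960975e-05,  1.58943084e-05]), 'ee_pos': array([ 0.12682245, -0.53489527,  0.19599811]), 'tcp_rot': array([-1.79923926e+02,  1.04887398e-03,  1.33384449e+01]), 'wrist_force': array([-0.90291208,  0.20785128, -0.04818764]), 'torque': array([ 0.00126842,  0.03404726, -0.06042253]), 'opening': 0.08533027217799409}
scene {'fx': 445.2428526713023, 'fy': 445.2428526713023, 'cx': 261.9775746496789, 'cy': 190.6710549681337, 'D': array([-0.09205318,  0.        ,  0.        ,  0.        ,  0.        ]), 'camera_from_world': array([[-0.15752439,  0.98748098,  0.00820895,  0.15538601],
       [ 0.71488214,  0.11976597, -0.68891192, -0.28712989],
       [-0.68127057, -0.102652  , -0.72479858,  1.44755005],
       [ 0.        ,  0.        ,  0.        ,  1. 
[... 212 characters left out ...]
d': array([[-0.94823614, -0.31717612,  0.01573326,  0.46023095],
       [-0.16956975,  0.46381574, -0.86955222,  0.16755239],
       [ 0.26850387, -0.82720872, -0.49359032,  0.90837346],
       [ 0.        ,  0.        ,  0.        ,  1.        ]])}
wrist {'fx': 286.75070620541936, 'fy': 286.75070620541936, 'cx': 254.87041755301996, 'cy': 191.6533760696969, 'D': array([0.00502051, 0.        , 0.        , 0.        , 0.        ]), 'camera_from_world': array([[ 0.23035527, -0.97310584, -0.00121294, -0.54948679],
       [-0.92625899, -0.21964735,  0.30626674, -0.03945782],
       [-0.29829637, -0.06942666, -0.95194496,  0.37949208],
       [ 0.        ,  0.        ,  0.        ,  1.        ]])}
```

View pics/scene0.png

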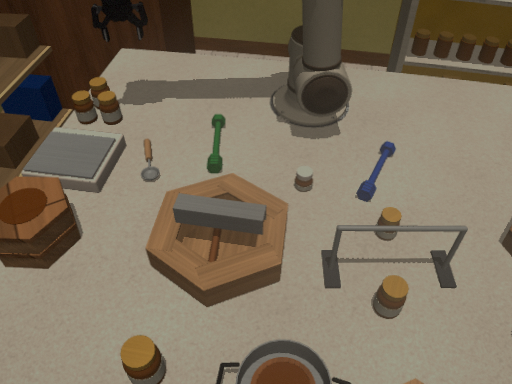

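View pics/side0.png

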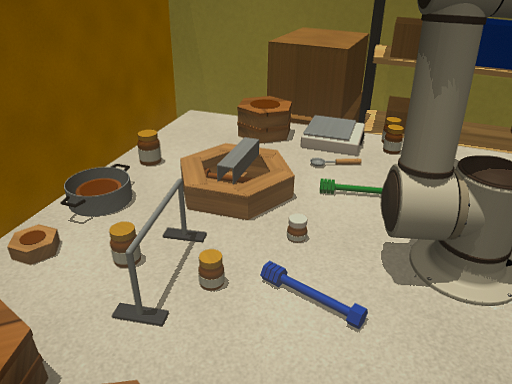

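View pics/wrist0.png

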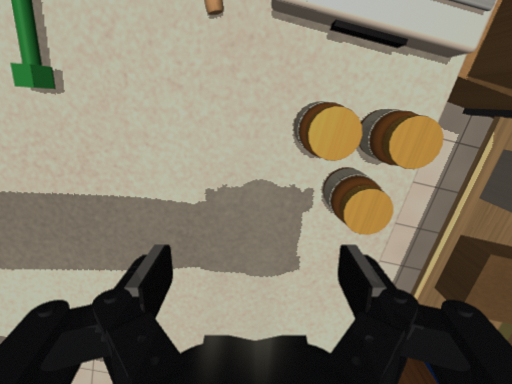

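```bash
python3 - <<'E'
import cv2
s=cv2.imread('pics/scene0.png'); d=cv2.imread('pics/side0.png')
def crop(im,x0,y0,x1,y1,k,f):
    c=cv2.resize(im[y0:y1,x0:x1],None,fx=k,fy=k,interpolation=cv2.INTER_CUBIC)
    for x in range((x0+9)//10*10,x1,10): cv2.line(c,((x-x0)*k,0),((x-x0)*k,12 if x%50==0 else 5),(0,0,255),1); x%20==0 and cv2.putText(c,str(x),((x-x0)*k,22),0,.35,(0,0,255))
    for y in range((y0+9)//10*10,y1,10): cv2.line(c,(0,(y-y0)*k),(8,(y-y0)*k),(0,0,255),1); cv2.putText(c,str(y),(9,(y-y0)*k+4),0,.35,(0,0,255))
    cv2.imwrite('pics/'+f,c)
crop(s,140,165,300,310,4,'c1.png'); crop(s,310,180,470,310,4,'c2.png')
crop(d,170,125,310,230,5,'c3.png'); crop(d,100,160,230,330,3,'c4.png')
E
```

```text
(no output)
```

View pics/c1.png

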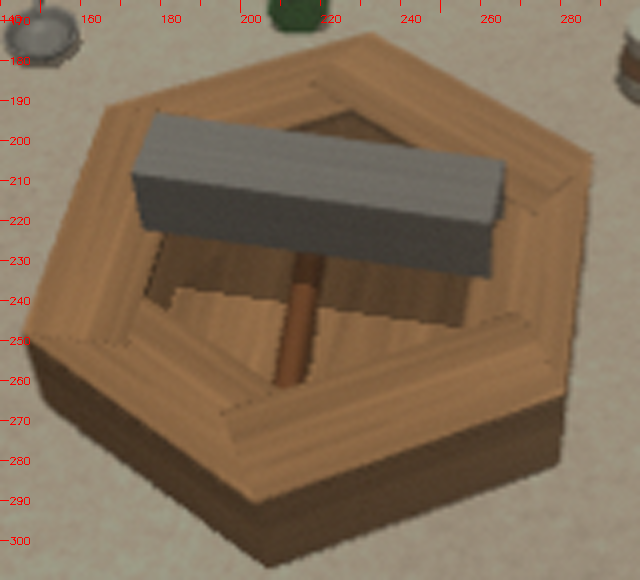

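View pics/c2.png

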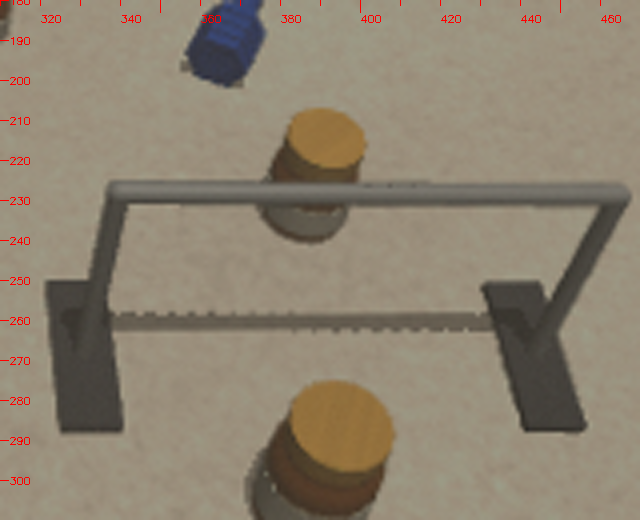

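View pics/c3.png

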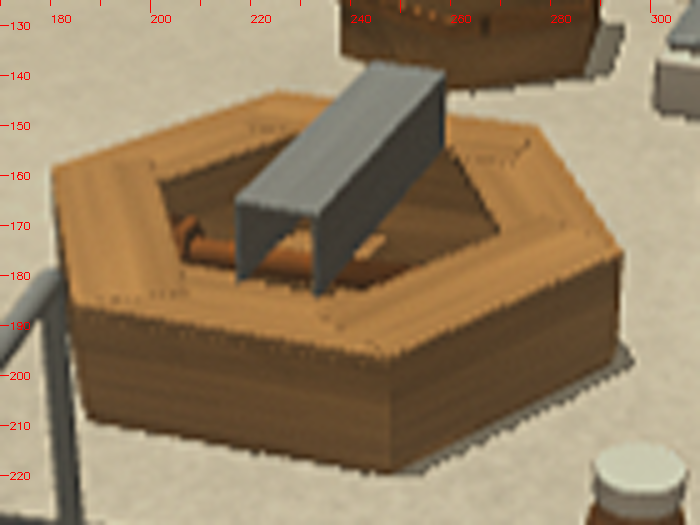

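View pics/c4.png

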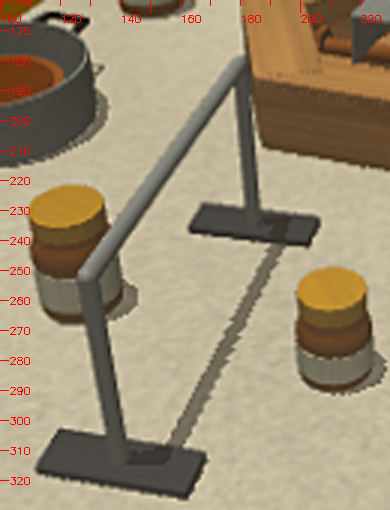

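```bash
cat >> h.py <<'E'
def proj(c,P):
    T=c['camera_from_world']; K=np.array([[c['fx'],0,c['cx']],[0,c['fy'],c['cy']],[0,0,1]])
    return cv2.projectPoints(np.float64(P).reshape(-1,1,3),cv2.Rodrigues(T[:3,:3])[0],T[:3,3],K,c['D'])[0].reshape(-1,2)
def onplane(c,uv,z):
    T=c['camera_from_world']; K=np.array([[c['fx'],0,c['cx']],[0,c['fy'],c['cy']],[0,0,1]])
    n=cv2.undistortPoints(np.float64(uv).reshape(-1,1,2),K,c['D']).reshape(-1,2)
    d=np.c_[n,np.ones(len(n))]@T[:3,:3]; o=-T[:3,:3].T@T[:3,3]
    z=np.broadcast_to(z,len(n))
    return o+d*((z-o[2])/d[:,2])[:,None]
def place(p,L):
    c,s=np.cos(p[2]),np.sin(p[2]); L=np.asarray(L,float)
    return np.c_[p[0]+c*L[:,0]-s*L[:,1],p[1]+s*L[:,0]+c*L[:,1],L[:,2]]
from scipy.optimize import least_squares
def fit(obs,p0,names=('scene','side')):
    # obs: dict cam -> list of (local xyz(z world), uv)
    def f(p):
        return np.concatenate([(proj(imaging.calibration(n),place(p,[a for a,_ in obs[n]]))-np.array([b for _,b in obs[n]])).ravel() for n in obs])
    r=least_squares(f,p0); return r.x,f(r.x)
E
python3 - <<'E'
from h import *
np.set_printoptions(precision=4,suppress=True)
S=imaging.calibration('scene');D=imaging.calibration('side')
hexl=[(.17*np.cos(a),.17*np.sin(a),.072) for a in np.radians(range(0,360,60))]
# order angle 0=+x away(image bottom), 60 = toward +y (right)
sc=[(204.2,290),(281.2,263.7),(288,204),(232.5,173.2),(166.7,191.5),(146.2,248)]
sd=[(180,158.6),(184.4,185.6),(248.4,196.4),(294.4,176),(277.4,150),(226,143.4)]
w=onplane(S,sc,.072);print(w, w.mean(0)); w2=onplane(D,sd,.072);print(w2,w2.mean(0))
for o in ({'scene':list(zip(hexl,sc))},{'side':list(zip(hexl,sd))},{'scene':list(zip(hexl,sc)),'side':list(zip(hexl,sd))}):
    p,r=fit(o,[.5,-.05,0]);print('box',p,np.degrees(p[2]),abs(r).max())
print(np.round(r,1))
cv=lambda x,y,z:(x*.023,y*.1,.072+z*.048)
o={'scene':[(cv(-1,-1,1),(178.7,193.2)),(cv(-1,1,1),(266,205)),(cv(1,1,1),(263.7,220.5)),(cv(1,-1,1),(173.2,208.5)),(cv(1,-1,0),(176.2,222)),(cv(1,1,0),(262.5,234.2))],
'side':[(cv(1,-1,1),(244,137.4)),(cv(-1,-1,1),(259,139.4)),(cv(-1,1,1),(233.6,168)),(cv(1,1,1),(217.4,165.4)),(cv(1,1,0),(217.4,181)),(cv(-1,1,0),(233.4,184.2))]}
p,r=fit(o,[.45,-.05,0]);print('cover',p,np.degrees(p[2]),np.round(r,1))
print('rail',onplane(S,[(338,228),(465.5,228.8)],.15),onplane(D,[(180,181.7),(130,250)],.15))
q=np.array([(45,282),(100,282),(123,431),(62,431),(483,284),(543,283),(585,429),(525,430)])/4+[310,180]
f=onplane(S,q,.008);print('feet',f,f[:4].mean(0),f[4:].mean(0))
q=np.array([(60,430),(205,455),(188,497),(37,470),(203,203),(319,217),(311,245),(190,232)])/3+[100,160]
f=onplane(D,q,.008);print('feet',f[:4].mean(0),f[4:].mean(0))
print('jars',onplane(S,[(391.5,214),(395.7,286.7),(304,170)],[.07,.085,.055]), onplane(D,[(210.5,257),(123,229),(297.5,219)],[.07,.085,.055]))
print('spoon',onplane(S,[(147,141),(150,175)],[0,0]))
print('dip',onplane(S,np.array([(300,320),(290,384)])/4+[140,165],.026),onplane(D,np.array([(195,245),(260,255),(380,270)])/5+[170,125],.026))
E
```

```text
[[ 0.7739 -0.1514  0.072 ]
 [ 0.686  -0.0078  0.072 ]
 [ 0.5171 -0.0136  0.072 ]
 [ 0.4371 -0.163   0.072 ]
 [ 0.5252 -0.3068  0.072 ]
 [ 0.6944 -0.3002  0.072 ]] [ 0.6056 -0.1571  0.072 ]
[[ 0.7722 -0.1458  0.072 ]
 [ 0.6855 -0.005   0.072 ]
 [ 0.5134 -0.0096  0.072 ]
 [ 0.4337 -0.1542  0.072 ]
 [ 0.5243 -0.3031  0.072 ]
 [ 0.6898 -0.2955  0.072 ]] [ 0.6032 -0.1522  0.072 ]
box [ 0.6052 -0.1571  0.0325] 1.864169429755242 0.6750518863107686
box [ 0.6033 -0.1527  0.0286] 1.6380380371094072 0.5610717360190449
box [ 0.6049 -0.1566  0.0311] 1.7827419949200762 1.309898662675863
[-0.1  0.4  0.5 -0.2  0.7 -0.4  0.6 -0.5  0.3 -0.2 -0.4 -0.   0.1 -0.9
  0.4 -0.3 -0.4 -0.6  0.2 -1.3  0.2 -0.4 -0.7 -0.9]
cover [ 0.5922 -0.1568 -0.0069] -0.39537343490745436 [ 0.4  0.1  0.8 -0.3 -0.3  0.1 -0.2 -0.1 -0.3  0.4  0.7  0.3  0.3 -0.7
  0.1 -0.6  0.1 -0.7 -0.4 -1.   0.1  0.   0.5 -0.2]
rail [[0.6352 0.0982 0.15  ]
 [0.5955 0.36   0.15  ]] [[0.6325 0.1073 0.15  ]
 [0.5978 0.355  0.15  ]]
feet [[0.591  0.0763 0.008 ]
 [0.5859 0.1081 0.008 ]
 [0.6842 0.1255 0.008 ]
 [0.6893 0.0925 0.008 ]
 [0.5522 0.3328 0.008 ]
 [0.5459 0.3689 0.008 ]
 [0.6447 0.3811 0.008 ]
 [0.6502 0.3471 0.008 ]] [0.6376 0.1006 0.008 ] [0.5982 0.3575 0.008 ]
feet [0.5928 0.3638 0.008 ] [0.6307 0.1082 0.008 ]
jars [[0.5068 0.2283 0.07  ]
 [0.7136 0.2259 0.085 ]
 [0.3779 0.0124 0.055 ]] [[0.5055 0.2349 0.07  ]
 [0.7082 0.2295 0.085 ]
 [0.3811 0.0219 0.055 ]]
spoon [[ 0.2727 -0.4587  0.    ]
 [ 0.4091 -0.4022 -0.    ]]
dip [[ 0.6286 -0.1663  0.026 ]
 [ 0.6726 -0.1617  0.026 ]] [[ 0.6919 -0.1667  0.026 ]
 [ 0.6512 -0.1681  0.026 ]
 [ 0.5793 -0.1747  0.026 ]]
```

```bash
cat >> h.py <<'E'
from scipy.spatial.transform import Rotation as R, Slerp
def plan(pos,rpy,n,op,pos0=None,rpy0=None,final=True):
    o=bot.get_obs(); p0=np.array(o['ee_pos'] if pos0 is None else pos0); r0=R.from_euler('xyz',o['tcp_rot'] if rpy0 is None else rpy0,degrees=True); r1=R.from_euler('xyz',rpy,degrees=True)
    sl=Slerp([0,1],R.concatenate([r0,r1])); P=p0.copy(); Rc=r0; rows=[]
    for i in range(1,n+1):
        t=sl(i/n); tp=p0+(np.array(pos)-p0)*i/n
        rv=np.round((Rc.inv()*t).as_rotvec(),3); d=np.round(Rc.inv().apply(tp-P)*100,2)
        rows.append([*rv.tolist(),*d.tolist(),op]); P=P+Rc.apply(d/100); Rc=Rc*R.from_rotvec(rv)
    print('max',np.abs(np.array(rows)).max(0)); 
    for k in range(0,n,12): print('[['+','.join('['+','.join('%g'%(v+0.) for v in r)+']' for r in rows[k:k+12])+']]')
def st():
    o=bot.get_obs(); print('t%.2f'%o['time'],'p',np.round(o['ee_pos'],4),'rpy',np.round(o['tcp_rot'],2),'F',np.round(o['wrist_force'],1),'T',np.round(o['torque'],2),'op %.4f'%o['opening'],'q',np.round(o['q'],1))
E
python3 - <<'E'
from h import *
plan([.592,-.157,.21],[180,0,89.6],20,8.5)
E
```

```text
max [1.00e-03 1.00e-03 6.70e-02 2.99e+00 2.18e+00 7.00e-02 8.50e+00]
[[[0,0,-0.067,2.7,-1.3,-0.07,8.5],[0,0,-0.066,2.78,-1.12,-0.07,8.5],[0,0,-0.067,2.85,-0.93,-0.06,8.5],[0,0,-0.066,2.9,-0.74,-0.07,8.5],[0,0,-0.067,2.95,-0.55,-0.07,8.5],[0,0,-0.066,2.98,-0.35,-0.07,8.5],[0,0,-0.067,2.99,-0.15,-0.07,8.5],[0,0,-0.066,2.99,0.05,-0.06,8.5],[0,0,-0.067,2.99,0.24,-0.07,8.5],[0,0,-0.067,2.97,0.45,-0.07,8.5],[0,0,-0.066,2.92,0.64,-0.07,8.5],[0,-0.001,-0.067,2.88,0.84,-0.07,8.5]]]
[[[0,0,-0.066,2.82,1.02,-0.07,8.5],[0,0,-0.067,2.74,1.21,-0.07,8.5],[-0.001,0,-0.066,2.65,1.39,-0.07,8.5],[0,0,-0.067,2.56,1.57,-0.07,8.5],[0,0,-0.066,2.45,1.73,-0.07,8.5],[0,0,-0.067,2.32,1.88,-0.07,8.5],[0,0,-0.066,2.2,2.04,-0.07,8.5],[0,0,-0.067,2.06,2.18,-0.07,8.5]]]
```

Call:
{"fn": "servo_tool", "kwargs": {
  "moves": [
    [[0, 0, -0.067, 2.7, -1.3, -0.07, 8.5], [0, 0, -0.066, 2.8, -1.1, -0.07, 8.5], [0, 0, -0.067, 2.85, -0.9, -0.07, 8.5], [0, 0, -0.066, 2.9, -0.75, -0.07, 8.5], [0, 0, -0.067, 2.95, -0.55, -0.07, 8.5], [0, 0, -0.066, 3, -0.35, -0.07, 8.5], [0, 0, -0.067, 3, -0.15, -0.07, 8.5], [0, 0, -0.066, 3, 0.05, -0.07, 8.5], [0, 0, -0.067, 3, 0.25, -0.07, 8.5], [0, 0, -0.067, 2.95, 0.45, -0.07, 8.5], [0, 0, -0.066, 2.9, 0.65, -0.07, 8.5], [0, 0, -0.067, 2.9, 0.85, -0.07, 8.5]]
  ]
}}

```text
time: 1.15
ee_pos: [0.4105, -0.2968, 0.2008]
tcp_rot: [-179.6, -0.2, 60.6]
wrist_force: [-0.1, -1.3, 0.3]
opening: 0.0847
```

```bash
python3 - <<'E'
from h import *
st()
plan([.592,-.157,.21],[180,0,89.6],10,8.5)
E
```

```text
t1.15 p [ 0.4105 -0.2968  0.2008] rpy [-1.7964e+02 -1.7000e-01  6.0630e+01] F [-0.1 -1.3  0.3] T [-0.   -0.03  0.04] op 0.0847 q [-35.9  -0.5   4.9  95.8   0.1  83.4]
max [1.00e-03 1.00e-03 5.10e-02 2.11e+00 1.73e+00 1.00e-01 8.50e+00]
[[[-0.001,0,-0.051,2.11,0.9,-0.09,8.5],[0,-0.001,-0.05,2.06,1,-0.09,8.5],[-0.001,0,-0.051,2.01,1.1,-0.09,8.5],[0,-0.001,-0.05,1.94,1.21,-0.1,8.5],[-0.001,0,-0.051,1.89,1.3,-0.09,8.5],[0,-0.001,-0.05,1.82,1.39,-0.09,8.5],[-0.001,0,-0.051,1.74,1.48,-0.1,8.5],[0,-0.001,-0.051,1.67,1.58,-0.09,8.5],[-0.001,0,-0.05,1.58,1.65,-0.09,8.5],[0,0,-0.051,1.5,1.73,-0.09,8.5]]]
```

Call:
{"fn": "servo_tool", "kwargs": {
  "moves": [
    [[0, 0, -0.051, 2.1, 0.9, -0.1, 8.5], [0, 0, -0.051, 2.05, 1.0, -0.1, 8.5], [0, 0, -0.051, 2.0, 1.1, -0.1, 8.5], [0, 0, -0.051, 1.95, 1.2, -0.1, 8.5], [0, 0, -0.051, 1.9, 1.3, -0.1, 8.5], [0, 0, -0.051, 1.8, 1.4, -0.1, 8.5], [0, 0, -0.051, 1.75, 1.5, -0.1, 8.5], [0, 0, -0.051, 1.65, 1.6, -0.1, 8.5], [0, 0, -0.051, 1.6, 1.65, -0.1, 8.5], [0, 0, -0.051, 1.5, 1.75, -0.1, 8.5], [0, 0, 0, 0, 0, 0, 8.5], [0, 0, 0, 0, 0, 0, 8.5]]
  ]
}}

```text
time: 2.15
ee_pos: [0.6011, -0.14, 0.2064]
tcp_rot: [-179.5, -0.5, 92.0]
wrist_force: [-0.9, 0.8, 0.6]
opening: 0.0844
```

```bash
python3 - <<'E'
from h import *
st()
snap('wrist','w1.png')
plan([.592,-.157,.21],[180,0,89.6],3,8.5)
E
```

```text
t2.15 p [ 0.6011 -0.14    0.2064] rpy [-179.45   -0.5    92.  ] F [-0.9  0.8  0.6] T [0.01 0.06 0.02] op 0.0844 q [-13.3  15.7  23.4  98.4   0.3  74.7]
max [4.0e-03 3.0e-03 1.4e-02 5.6e-01 3.2e-01 1.3e-01 8.5e+00]
[[[-0.003,-0.003,0.014,-0.55,-0.32,-0.13,8.5],[-0.004,-0.003,0.014,-0.56,-0.31,-0.13,8.5],[-0.003,-0.003,0.013,-0.56,-0.3,-0.12,8.5]]]
```

View pics/w1.png

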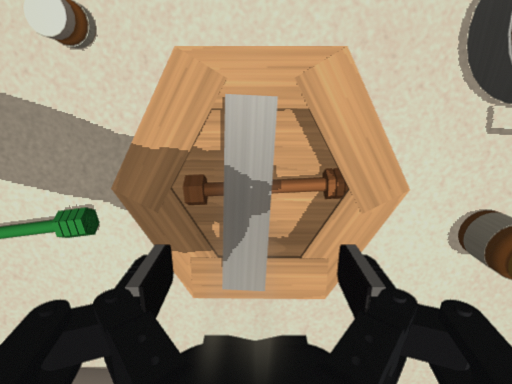

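```bash
python3 - <<'E'
from h import *
np.set_printoptions(precision=4,suppress=True)
W=imaging.calibration('wrist')
w=onplane(W,[(176,47),(348,47),(409,187),(329,298),(193,298),(113,187)],.072); print('box',w.mean(0),w)
w=onplane(W,[(224,94),(277,97),(222,289),(267,291)],.12); print('cover',w,w.mean(0))
print('dip',onplane(W,[(184,190),(347,183)],.026+.009),onplane(W,[(208,188),(324,184)],.026))
im=cv2.imread('pics/w1.png'); cv2.imwrite('pics/w1c.png',cv2.resize(im[150:220,170:360],None,fx=4,fy=4,interpolation=cv2.INTER_CUBIC))
cv2.imwrite('pics/w1d.png',cv2.resize(im[30:310,100:420],None,fx=2.1,fy=2.1,interpolation=cv2.INTER_CUBIC))
E
```

```text
box [ 0.6069 -0.1563  0.072 ] [[ 0.5176 -0.0142  0.072 ]
 [ 0.6863 -0.0087  0.072 ]
 [ 0.7732 -0.1484  0.072 ]
 [ 0.7    -0.2993  0.072 ]
 [ 0.5255 -0.3067  0.072 ]
 [ 0.4389 -0.1608  0.072 ]]
cover [[ 0.5704 -0.0574  0.12  ]
 [ 0.6166 -0.0583  0.12  ]
 [ 0.5687 -0.2564  0.12  ]
 [ 0.6172 -0.2569  0.12  ]] [ 0.5932 -0.1573  0.12  ]
dip [[ 0.51   -0.173   0.035 ]
 [ 0.7155 -0.1561  0.035 ]] [[ 0.5391 -0.1719  0.026 ]
 [ 0.6891 -0.1609  0.026 ]]
```

View pics/w1c.png

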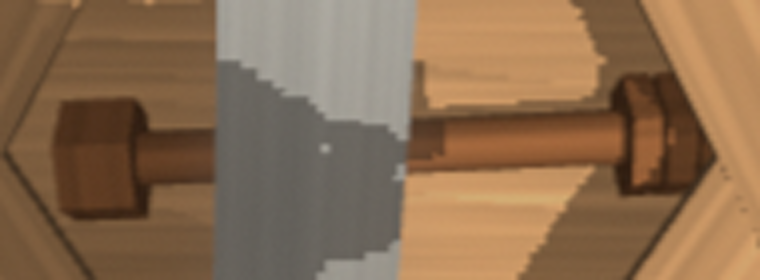

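View pics/w1d.png

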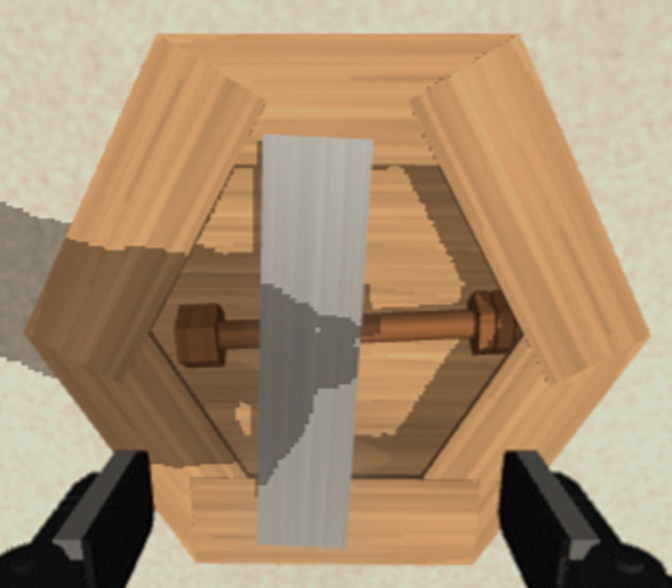

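Call:
{"fn": "servo_tool", "kwargs": {
  "moves": [
    [[-0.003, -0.003, 0.014, -0.55, -0.3, 0.5, 8.5], [-0.004, -0.003, 0.014, -0.55, -0.3, 0.5, 8.5], [-0.003, -0.003, 0.014, -0.55, -0.3, 0.5, 8.5], [0, 0, 0, 0, 0, 1.0, 8.5], [0, 0, 0, 0, 0, 1.0, 8.5], [0, 0, 0, 0, 0, 1.0, 8.5], [0, 0, 0, 0, 0, 0, 8.5], [0, 0, 0, 0, 0, 0, 8.5]]
  ]
}}

```text
time: 2.87
ee_pos: [0.585, -0.1654, 0.1579]
tcp_rot: [179.9, 0.2, 88.4]
wrist_force: [-0.0, -0.3, 0.2]
opening: 0.0849
```

```bash
python3 - <<'E'
from h import *
st()
plan([.5925,-.157,.12],[180,0,89.6],4,8.5)
E
```

```text
t2.87 p [ 0.585  -0.1654  0.1579] rpy [179.91   0.18  88.41] F [-0.  -0.3  0.2] T [ 0.03  0.01 -0.01] op 0.0849 q [-15.7  12.3  14.   91.5  -0.2  75.9]
max [1.0e-03 1.0e-03 6.0e-03 2.2e-01 1.9e-01 9.5e-01 8.5e+00]
[[[0,0.001,-0.005,0.22,0.18,0.95,8.5],[0.001,0.001,-0.005,0.22,0.18,0.94,8.5],[0,0,-0.006,0.21,0.19,0.95,8.5],[0.001,0.001,-0.005,0.22,0.18,0.95,8.5]]]
```

Call:
{"fn": "servo_tool", "kwargs": {
  "moves": [
    [[0, 0.001, -0.005, 0.2, 0.18, 0.7, 8.5], [0, 0.001, -0.005, 0.18, 0.15, 0.7, 8.5], [0, 0, -0.004, 0.15, 0.12, 0.6, 8.5], [0, 0, 0, 0.05, 0.04, 0.4, 8.5], [0, 0, 0, 0, 0, 0.2, 8.5], [0, 0, 0, 0, 0, 0, 8.5], [0, 0, 0, 0, 0, 0, 8.5]]
  ]
}}

```text
time: 3.45
ee_pos: [0.5901, -0.1604, 0.1305]
tcp_rot: [179.8, 0.1, 89.2]
wrist_force: [0.5, 0.3, 0.5]
opening: 0.0852
```

```bash
python3 - <<'E'
from h import *
st()
plan([.5925,-.157,.09],[180,0,89.6],4,8.5)
snap('wrist','w2.png')
E
```

```text
t3.45 p [ 0.5901 -0.1604  0.1305] rpy [1.7981e+02 1.0000e-01 8.9160e+01] F [0.5 0.3 0.5] T [ 0.02 -0.03 -0.01] op 0.0852 q [-15.2  12.4  11.1  88.5  -0.   75.7]
max [1.00e-03 1.00e-03 2.00e-03 9.00e-02 6.00e-02 1.02e+00 8.50e+00]
[[[0.001,0,-0.002,0.09,0.05,1.01,8.5],[0.001,0.001,-0.002,0.08,0.06,1.01,8.5],[0.001,0,-0.002,0.09,0.06,1.01,8.5],[0,0.001,-0.002,0.09,0.06,1.02,8.5]]]
```

View pics/w2.png

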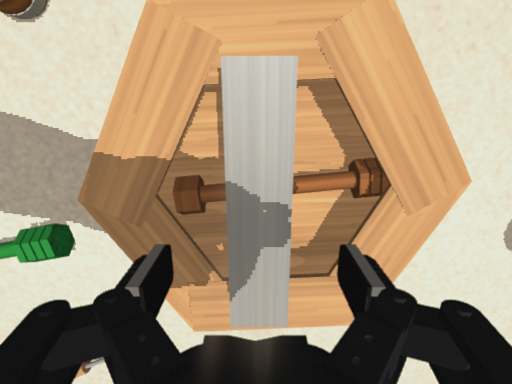

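Call:
{"fn": "servo_tool", "kwargs": {
  "moves": [
    [[0, 0, -0.002, 0.09, 0.06, 0.9, 8.5], [0, 0, -0.002, 0.08, 0.06, 0.9, 8.5], [0, 0, -0.002, 0.08, 0.06, 0.8, 8.5], [0, 0, -0.002, 0.05, 0.02, 0.6, 8.5], [0, 0, 0, 0, 0, 0.3, 8.5], [0, 0, 0, 0, 0, 0.0, 8.5], [0, 0, 0, 0, 0, 0, 8.5]]
  ]
}}

```text
time: 4.08
ee_pos: [0.5923, -0.157, 0.0911]
tcp_rot: [179.8, 0.1, 89.7]
wrist_force: [0.1, -0.9, 0.4]
opening: 0.0851
```

```bash
python3 - <<'E'
from h import *
st()
E
```

```text
t4.08 p [ 0.5923 -0.157   0.0911] rpy [1.7985e+02 9.0000e-02 8.9680e+01] F [ 0.1 -0.9  0.4] T [-0.   -0.04 -0.  ] op 0.0851 q [-14.8  12.6   7.   84.2  -0.   75.5]
```

Call:
{"fn": "servo_tool", "kwargs": {
  "moves": [
    [[0, 0, 0, 0, 0, 0.2, 3.5], [0, 0, 0, 0, 0, 0, 3.5], [0, 0, 0, 0, 0, 0, 3.5], [0, 0, 0, 0, 0, 0, 3.5], [0, 0, 0, 0, 0, 0, 3.5], [0, 0, 0, 0, 0, 0, 3.5], [0, 0, 0, 0, 0, 0, 3.5], [0, 0, 0, 0, 0, 0, 3.5]]
  ],
  "force": 60
}}

```text
time: 4.75
ee_pos: [0.5931, -0.1573, 0.0906]
tcp_rot: [179.7, 0.1, 89.7]
wrist_force: [-0.2, -0.3, -0.0]
opening: 0.0351
```

```bash
python3 - <<'E'
from h import *
st()
plan([.60,-.157,.24],[180,0,89.6],6,3.5)
E
```

```text
t4.75 p [ 0.5931 -0.1573  0.0906] rpy [1.7971e+02 1.2000e-01 8.9670e+01] F [-0.2 -0.3 -0. ] T [ 0.02 -0.06  0.01] op 0.0351 q [-14.8  12.5   6.8  84.   -0.   75.5]
max [1.00e-03 1.00e-03 1.00e-03 1.00e-02 1.30e-01 2.49e+00 3.50e+00]
[[[0.001,0,0,0,0.13,-2.49,3.5],[0.001,0.001,0,0,0.12,-2.49,3.5],[0.001,0,0.001,0.01,0.13,-2.49,3.5],[0,0,0,0,0.12,-2.49,3.5],[0.001,0.001,0,0,0.12,-2.49,3.5],[0.001,0,0,0.01,0.12,-2.49,3.5]]]
```

```bash
python3 - <<'E'
from h import *
snap('wrist','w3.png');snap('side','s3.png')
E
```

```text
(no output)
```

View pics/w3.png

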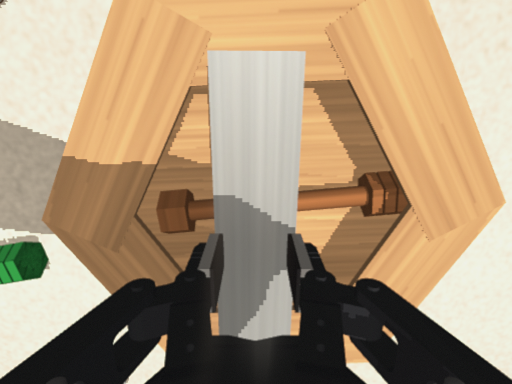

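View pics/s3.png

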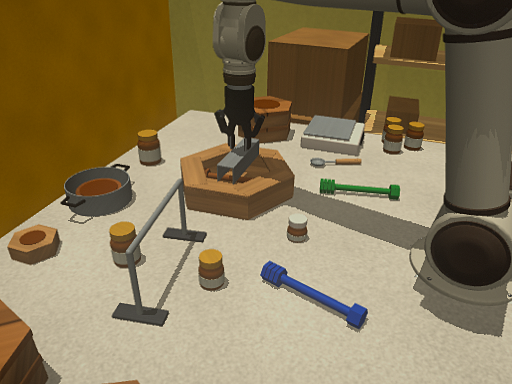

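```bash
python3 - <<'E'
from h import *
im=cv2.imread('pics/w3.png'); cv2.imwrite('pics/w3c.png',cv2.resize(im[180:360,150:360],None,fx=3.5,fy=3.3,interpolation=cv2.INTER_CUBIC))
im=cv2.imread('pics/s3.png'); cv2.imwrite('pics/s3c.png',cv2.resize(im[90:200,180:300],None,fx=5,fy=5,interpolation=cv2.INTER_CUBIC))
E
```

```text
(no output)
```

View pics/w3c.png

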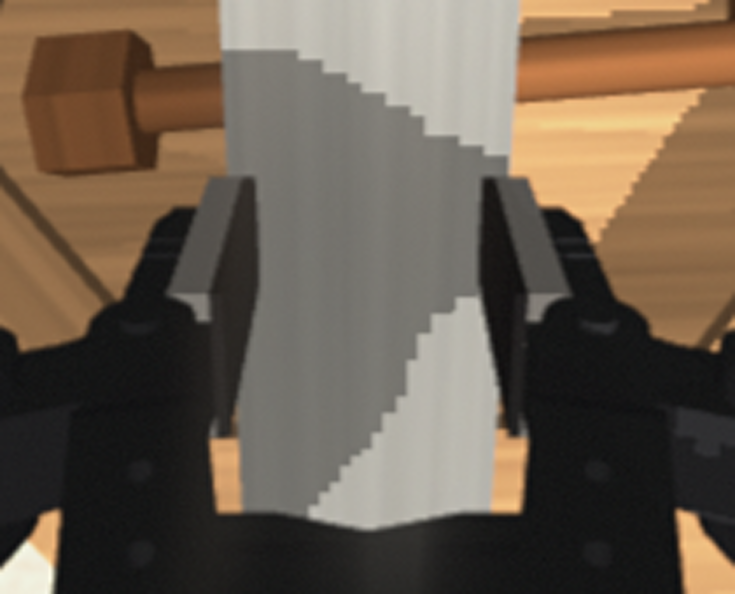

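View pics/s3c.png

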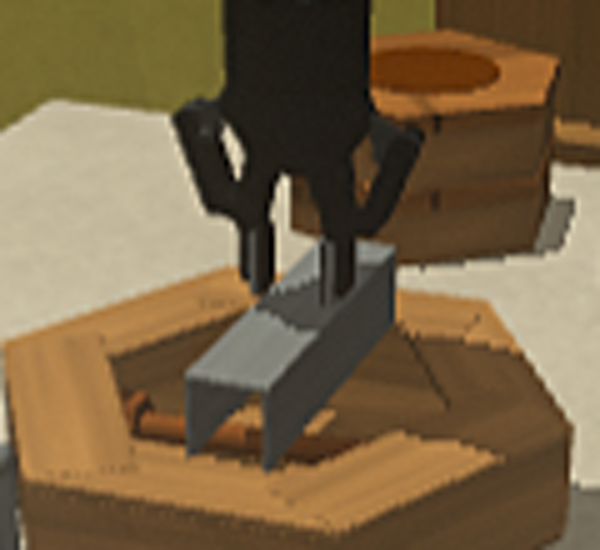

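```bash
python3 - <<'E'
from h import *
np.set_printoptions(precision=4,suppress=True)
W=imaging.calibration('wrist');T=W['camera_from_world'];print(-T[:3,:3].T@T[:3,3],T[2])
im=cv2.imread('pics/w3.png')
# current cover check at z=.12 and tcp projection
print(onplane(W,[(208,52),(306,52)],.12),onplane(W,[(208,52),(306,52)],.10))
w=onplane(W,[(45,216),(505,203)],.072);print(w)
o=bot.get_obs();p=o['ee_pos'];print(p,bot.pinch_z)
for dz in(0,.01,.02,.03,.04): print(dz,proj(W,[p+[s*.0175,0.011,dz] for s in(-1,1)]).ravel())
E
```

```text
[ 0.5929 -0.0786  0.267 ] [ 0.002  -0.3077 -0.9515  0.2287]
[[ 0.5718 -0.0578  0.12  ]
 [ 0.6174 -0.0581  0.12  ]] [[ 0.5689 -0.055   0.1   ]
 [ 0.6207 -0.0553  0.1   ]]
[[ 0.4399 -0.1592  0.072 ]
 [ 0.7742 -0.1517  0.072 ]]
[ 0.593  -0.1573  0.0905] 0.0187
0 [228.0724 207.1957 281.2563 206.8142]
0.01 [226.7133 212.9453 282.7221 212.5413]
0.02 [225.2016 219.3403 284.3525 218.911 ]
0.03 [223.5099 226.4957 286.1768 226.0379]
0.04 [221.6042 234.5562 288.2319 234.0657]
```

```bash
python3 - <<'E'
from h import *
np.set_printoptions(precision=4,suppress=True)
D=imaging.calibration('side');p=bot.get_obs()['ee_pos']
for dz in(0,.01,.02,.03,.04): print(dz,proj(D,[p+[.0175,0.011,dz],p+[.0175+.01,0.011,dz],p+[-.0175,.011,dz]]).ravel())
im=cv2.imread('pics/s3.png')
E
```

```text
0 [231.9276 161.0671 228.5675 160.5273 243.8186 162.979 ]
0.01 [231.8764 157.7817 228.5022 157.2477 243.8175 159.6736]
0.02 [231.8249 154.4687 228.4367 153.9406 243.8166 156.3401]
0.03 [231.7732 151.1278 228.3708 150.6058 243.8157 152.9784]
0.04 [231.7213 147.7589 228.3046 147.243  243.815  149.588 ]
```

Call:
{"fn": "servo_tool", "kwargs": {
  "moves": [
    [[0, 0, 0, 0, 0, 0, 8.5], [0, 0, 0, 0, 0, 0, 8.5], [0, 0, 0, 0, 0, 0, 8.5], [0, 0, 0, 0, 0, 0, 8.5], [0, 0, 0, 0, 0, 0.6, 8.5], [0, 0, 0, 0, 0, 0.7, 8.5], [0, 0, 0, 0, 0, 0.7, 8.5], [0, 0, 0, 0, 0, 0.5, 8.5], [0, 0, 0, 0, 0, 0.2, 8.5], [0, 0, 0, 0, 0, 0, 8.5]]
  ]
}}

```text
time: 5.68
ee_pos: [0.5926, -0.1573, 0.0595]
tcp_rot: [179.8, 0.1, 89.7]
wrist_force: [-0.5, -0.6, -0.9]
opening: 0.0847
```

```bash
python3 - <<'E'
from h import *
st()
snap('wrist','w4.png');snap('side','s4.png')
im=cv2.imread('pics/s4.png'); cv2.imwrite('pics/s4c.png',cv2.resize(im[90:200,180:300],None,fx=5,fy=5,interpolation=cv2.INTER_CUBIC))
E
```

```text
t5.68 p [ 0.5926 -0.1573  0.0595] rpy [1.798e+02 1.100e-01 8.967e+01] F [-0.5 -0.6 -0.9] T [-0.02  0.03 -0.03] op 0.0847 q [-14.8  12.8   3.8  80.7  -0.1  75.5]
```

View pics/w4.png

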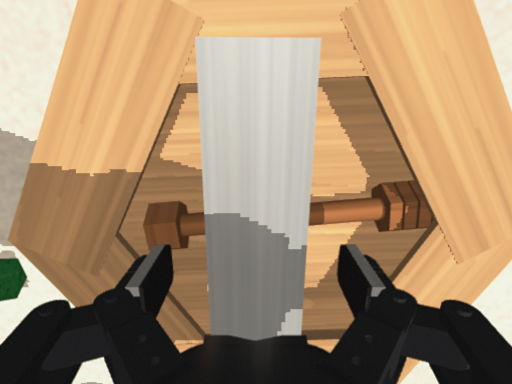

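View pics/s4c.png

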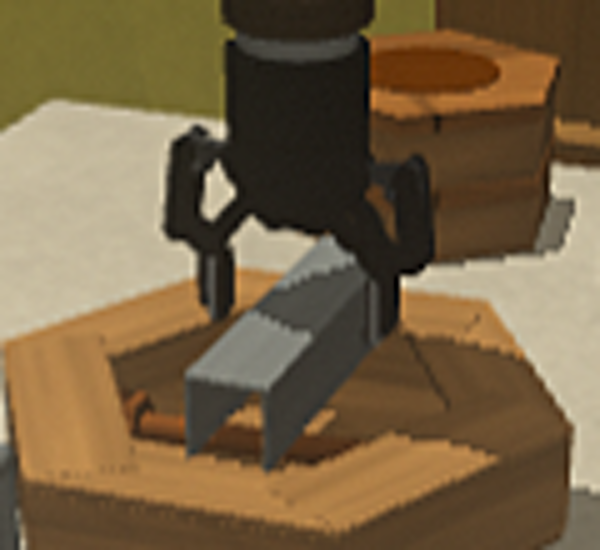

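Call:
{"fn": "servo_tool", "kwargs": {
  "moves": [
    [[0, 0, 0, 0, 0, 0.2, 3.5], [0, 0, 0, 0, 0, 0.1, 3.5], [0, 0, 0, 0, 0, 0, 3.5], [0, 0, 0, 0, 0, 0, 3.5], [0, 0, 0, 0, 0, 0, 3.5], [0, 0, 0, 0, 0, 0, 3.5], [0, 0, 0, 0, 0, 0, 3.5], [0, 0, 0, 0, 0, 0, 3.5]]
  ],
  "force": 60
}}

```text
time: 6.45
ee_pos: [0.5936, -0.1575, 0.0582]
tcp_rot: [179.7, 0.1, 89.7]
wrist_force: [0.5, -0.6, -0.2]
opening: 0.0451
```

```bash
python3 - <<'E'
from h import *
st()
E
```

```text
t6.45 p [ 0.5936 -0.1575  0.0582] rpy [1.7965e+02 1.4000e-01 8.9670e+01] F [ 0.5 -0.6 -0.2] T [ 0.04  0.01 -0.01] op 0.0451 q [-14.8  12.8   3.6  80.4  -0.   75.5]
```

Call:
{"fn": "servo_tool", "kwargs": {
  "moves": [
    [[0, 0, 0, 0, 0, -0.5, 3.5], [0, 0, 0, 0, 0, -1.2, 3.5], [0, 0, 0, 0, 0, -2, 3.5], [0, 0, 0, 0, 0, -2.5, 3.5], [0, 0, 0, 0, 0, -2.5, 3.5], [0, 0, 0, 0, 0, -2.0, 3.5], [0, 0, 0, 0, 0, -1, 3.5], [0, 0, 0, 0, 0, -0.4, 3.5], [0, 0, 0, 0, 0, 0, 3.5]]
  ]
}}

```text
time: 7.2
ee_pos: [0.5916, -0.1568, 0.1905]
tcp_rot: [179.6, 0.1, 89.7]
wrist_force: [0.3, -0.7, -2.3]
opening: 0.0448
```

```bash
python3 - <<'E'
from h import *
st()
plan([.6155,.2305,.205],[180,0,98.3],16,3.5)
snap('scene','c5.png')
E
```

```text
t7.20 p [ 0.5916 -0.1568  0.1905] rpy [1.7963e+02 1.5000e-01 8.9670e+01] F [ 0.3 -0.7 -2.3] T [ 0.01 -0.06  0.02] op 0.0448 q [-14.8  13.2  18.6  95.1  -0.   75.5]
max [1.00e-03 1.00e-03 1.00e-02 2.42e+00 4.80e-01 1.00e-01 3.50e+00]
[[[0,0,-0.009,2.42,0.14,-0.1,3.5],[0.001,0,-0.01,2.42,0.15,-0.09,3.5],[0,0.001,-0.009,2.42,0.19,-0.1,3.5],[0.001,0,-0.01,2.42,0.2,-0.09,3.5],[0,0,-0.009,2.41,0.23,-0.1,3.5],[0,0,-0.009,2.41,0.25,-0.09,3.5],[0.001,0,-0.01,2.41,0.27,-0.09,3.5],[0,0.001,-0.009,2.41,0.29,-0.1,3.5],[0.001,0,-0.01,2.41,0.32,-0.09,3.5],[0,0,-0.009,2.4,0.34,-0.09,3.5],[0,0,-0.01,2.39,0.36,-0.09,3.5],[0.001,0,-0.009,2.4,0.39,-0.1,3.5]]]
[[[0,0,-0.009,2.39,0.41,-0.09,3.5],[0.001,0.001,-0.01,2.39,0.43,-0.09,3.5],[0,0,-0.009,2.38,0.45,-0.09,3.5],[0,0,-0.01,2.38,0.48,-0.09,3.5]]]
```

View pics/c5.png

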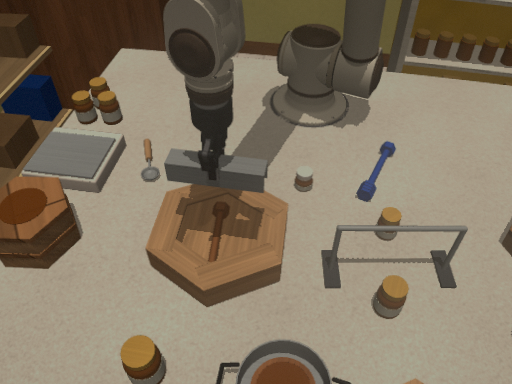

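Call:
{"fn": "servo_tool", "kwargs": {
  "moves": [
    [[0, 0, -0.009, 1.5, 0.1, -0.1, 3.5], [0, 0, -0.01, 2.4, 0.15, -0.1, 3.5], [0, 0, -0.01, 2.4, 0.2, -0.1, 3.5], [0, 0, -0.01, 2.4, 0.2, -0.1, 3.5], [0, 0, -0.01, 2.4, 0.23, -0.1, 3.5], [0, 0, -0.01, 2.4, 0.25, -0.1, 3.5], [0, 0, -0.01, 2.4, 0.27, -0.1, 3.5], [0, 0, -0.01, 2.4, 0.29, -0.1, 3.5], [0, 0, -0.01, 2.4, 0.32, -0.1, 3.5], [0, 0, -0.01, 2.4, 0.34, -0.1, 3.5], [0, 0, -0.01, 1.8, 0.36, -0.1, 3.5], [0, 0, -0.01, 1.0, 0.39, -0.1, 3.5]]
  ]
}}

```text
time: 8.25
ee_pos: [0.6035, 0.1199, 0.1887]
tcp_rot: [-179.2, -0.0, 96.8]
wrist_force: [-0.5, -0.1, -1.8]
opening: 0.0451
```

```bash
python3 - <<'E'
from h import *
st()
plan([.6155,.2305,.205],[180,0,98.3],6,3.5)
E
```

```text
t8.25 p [0.6035 0.1199 0.1887] rpy [-179.21   -0.     96.79] F [-0.5 -0.1 -1.8] T [ 0.01 -0.02 -0.02] op 0.0451 q [11.2 15.  20.7 96.4  0.1 94.4]
max [3.00e-03 0.00e+00 5.00e-03 1.81e+00 4.60e-01 2.80e-01 3.50e+00]
[[[-0.002,0,-0.004,1.81,0.41,-0.28,3.5],[-0.003,0,-0.005,1.8,0.42,-0.27,3.5],[-0.002,0,-0.004,1.8,0.43,-0.28,3.5],[-0.002,0,-0.005,1.81,0.44,-0.27,3.5],[-0.003,0,-0.004,1.79,0.45,-0.28,3.5],[-0.002,0,-0.004,1.8,0.46,-0.27,3.5]]]
```

Call:
{"fn": "servo_tool", "kwargs": {
  "moves": [
    [[-0.002, 0, -0.004, 1.6, 0.4, -0.2, 3.5], [-0.003, 0, -0.005, 1.8, 0.42, -0.2, 3.5], [-0.002, 0, -0.004, 1.8, 0.43, -0.2, 3.5], [-0.002, 0, -0.004, 1.6, 0.4, -0.2, 3.5], [-0.003, 0, -0.004, 1.1, 0.35, -0.2, 3.5], [0, 0, 0, 0.6, 0.2, 0, 3.5], [0, 0, 0, 0, 0, 0, 3.5], [0, 0, 0, 0, 0, 0, 3.5]]
  ]
}}

```text
time: 8.92
ee_pos: [0.6123, 0.2145, 0.1923]
tcp_rot: [-179.3, 0.1, 98.4]
wrist_force: [1.2, 0.4, -1.4]
opening: 0.045
```

```bash
python3 - <<'E'
from h import *
st()
plan([.6155,.2305,.2],[180,0,98.3],3,3.5)
snap('wrist','w6.png');snap('side','s6.png');snap('scene','c6.png')
E
```

```text
t8.92 p [0.6123 0.2145 0.1923] rpy [-1.7935e+02  9.0000e-02  9.8420e+01] F [ 1.2  0.4 -1.4] T [-0.02 -0.01 -0.03] op 0.0450 q [ 19.3  20.1  27.3  97.9   0.  100.9]
max [4.0e-03 1.0e-03 1.0e-03 5.1e-01 1.8e-01 2.6e-01 3.5e+00]
[[[-0.004,0.001,0.001,0.51,0.18,-0.26,3.5],[-0.004,0,0,0.51,0.18,-0.26,3.5],[-0.003,0.001,0.001,0.51,0.18,-0.26,3.5]]]
```

View pics/w6.png

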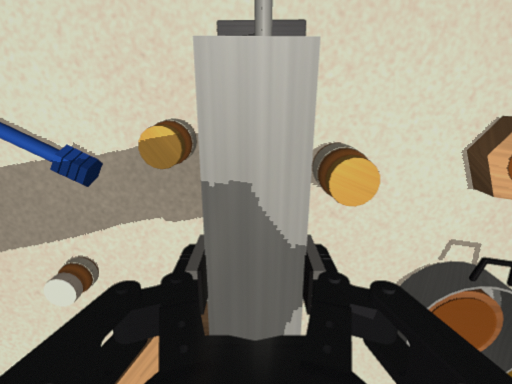

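View pics/s6.png

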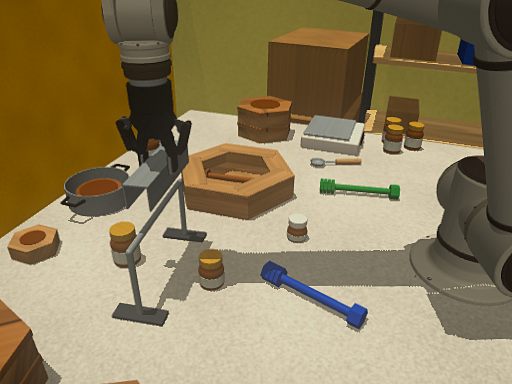

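View pics/c6.png

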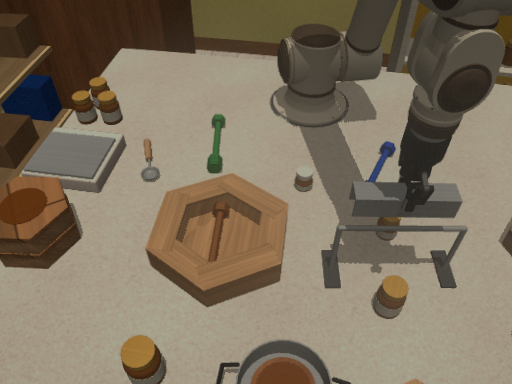

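```bash
python3 - <<'E'
from h import *
np.set_printoptions(precision=4,suppress=True)
W=imaging.calibration('wrist');im=cv2.imread('pics/w6.png')
for r in(3,12,20,30): print(r,im[r,248:282].mean(1).astype(int))
b=onplane(W,[(263.5,3),(263.5,15),(263.5,30)],.15);print(b)
t=np.tan(np.radians(8.5))
print('pred x on line',[.6155-(y-.2305)*t for y in b[:,1]])
print('foot',onplane(W,[(217,20),(306,20),(220,34),(305,34)],.008))
E
```

```text
3 [206 204 203 202 203 202 144  93 104 116 125 133 142 150 162 171 169 161
 155 149 141 132 120 108 141 188 204 201 199 197 198 197 196 197]
12 [201 197 195 197 198 198 142  92 105 117 125 134 142 150 162 172 169 161
 155 148 141 131 118 109 167 197 197 198 200 203 203 204 205 204]
20 [ 90  90  89  90  90  90  80  88 106 116 126 134 142 150 163 174 170 161
 155 148 140 131 120 107  91  78  76  76  76  76  76  77  75  76]
30 [ 86  86  85  85  85  85  80  91 107 116 126 135 141 127 150 174 173 162
 155 148 139 130 118  98  84  81  82  81  81  81  81  82  81  80]
[[0.5975 0.3521 0.15  ]
 [0.5985 0.3452 0.15  ]
 [0.5999 0.3365 0.15  ]]
pred x on line [np.float64(0.5973291250594336), np.float64(0.5983521948836295), np.float64(0.5996648171091097)]
foot [[0.5452 0.3677 0.008 ]
 [0.6428 0.3817 0.008 ]
 [0.55   0.3544 0.008 ]
 [0.6444 0.368  0.008 ]]
```

Call:
{"fn": "servo_tool", "kwargs": {
  "moves": [
    [[-0.004, 0, 0, 0.4, 0.1, 0.2, 3.5], [-0.004, 0, 0, 0.4, 0.1, 0.2, 3.5], [-0.002, 0, 0, 0.3, 0.05, 0.2, 3.5], [0, 0, 0, 0.1, 0, 0.1, 3.5], [0, 0, 0, 0, 0, 0, 3.5], [0, 0, 0, 0, 0, 0, 3.5]]
  ]
}}

```text
time: 9.57
ee_pos: [0.6133, 0.2251, 0.1852]
tcp_rot: [180.0, 0.1, 98.2]
wrist_force: [0.3, 0.1, -0.9]
opening: 0.0451
```

```bash
python3 - <<'E'
from h import *
st()
plan([.6155,.2305,.125],[180,0,98.3],6,3.5)
E
```

```text
t9.57 p [0.6133 0.2251 0.1852] rpy [1.7997e+02 9.0000e-02 9.8180e+01] F [ 0.3  0.1 -0.9] T [-0.02  0.01  0.01] op 0.0451 q [ 2.02e+01  1.97e+01  2.61e+01  9.64e+01 -1.00e-01  1.02e+02]
max [1.00e-03 1.00e-03 1.00e-03 9.00e-02 5.00e-02 1.01e+00 3.50e+00]
[[[0,0,0,0.09,0.05,1,3.5],[0,0.001,-0.001,0.08,0.05,1.01,3.5],[0,0,0,0.09,0.05,1,3.5],[0,0,0,0.08,0.05,1,3.5],[0,0,-0.001,0.09,0.04,1.01,3.5],[0.001,0.001,0,0.08,0.05,1,3.5]]]
```

Call:
{"fn": "servo_tool", "kwargs": {
  "moves": [
    [[0, 0, 0, 0.09, 0.07, 0.5, 3.5], [0, 0, 0, 0.08, 0.06, 0.5, 3.5], [0, 0, 0, 0.08, 0.05, 0.5, 3.5], [0, 0, 0, 0.05, 0.04, 0.4, 3.5], [0, 0, 0, 0, 0, 0, 3.5], [0, 0, 0, 0, 0, 0, 3.5]]
  ]
}}

```text
time: 10.07
ee_pos: [0.6151, 0.2285, 0.1636]
tcp_rot: [-180.0, 0.1, 98.2]
wrist_force: [0.0, -0.2, -0.9]
opening: 0.045
```

```bash
python3 - <<'E'
from h import *
st()
plan([.6155,.2305,.105],[180,0,98.3],6,3.5)
p=bot.get_obs()['ee_pos']; print('off', p[0]-(.6155-(p[1]-.2305)*.1495))
snap('scene','c7.png'); im=cv2.imread('pics/c7.png'); cv2.imwrite('pics/c7c.png',cv2.resize(im[150:300,310:480],None,fx=4,fy=4,interpolation=cv2.INTER_CUBIC))
E
```

```text
t10.07 p [0.6151 0.2285 0.1636] rpy [-1.7999e+02  1.0000e-01  9.8180e+01] F [ 0.  -0.2 -0.9] T [-0.05 -0.05 -0.01] op 0.0450 q [ 2.040e+01  1.970e+01  2.360e+01  9.400e+01 -1.000e-01  1.022e+02]
max [0.0e+00 1.0e-03 1.0e-03 4.0e-02 2.0e-02 9.8e-01 3.5e+00]
[[[0,0,0,0.03,0.01,0.98,3.5],[0,0.001,-0.001,0.04,0.01,0.97,3.5],[0,0,0,0.03,0.01,0.98,3.5],[0,0,0,0.03,0.02,0.97,3.5],[0,0,-0.001,0.04,0.01,0.98,3.5],[0,0.001,0,0.03,0.01,0.98,3.5]]]
off -0.000701851831621525
```

View pics/c7c.png

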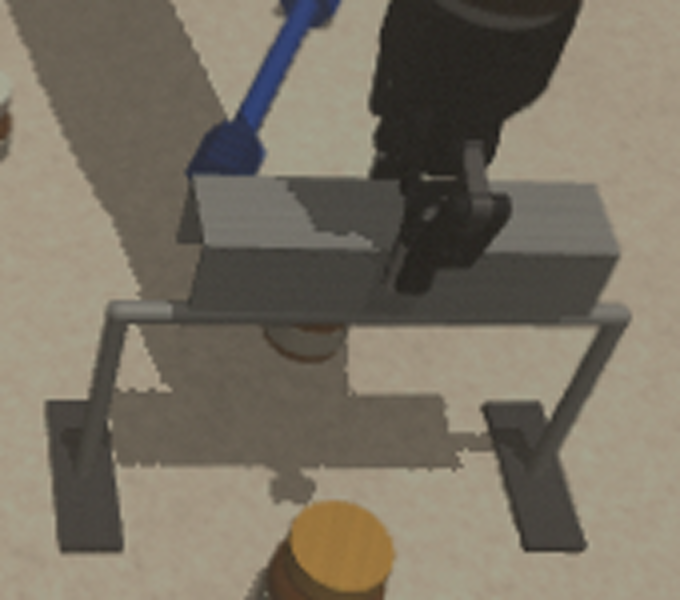

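Call:
{"fn": "servo_tool", "kwargs": {
  "moves": [
    [[0, 0, 0, 0.05, 0.04, 0.6, 3.5], [0, 0, 0, 0.05, 0.03, 0.8, 3.5], [0, 0, 0, 0.05, 0.02, 0.8, 3.5], [0, 0, 0, 0.03, 0.02, 0.7, 3.5], [0, 0, 0, 0, 0, 0.5, 3.5], [0, 0, 0, 0, 0, 0.3, 3.5], [0, 0, 0, 0, 0, 0, 3.5], [0, 0, 0, 0, 0, 0, 3.5]]
  ]
}}

```text
time: 10.78
ee_pos: [0.6156, 0.2303, 0.1217]
tcp_rot: [-179.9, 0.1, 98.2]
wrist_force: [0.4, 1.0, -1.5]
opening: 0.045
```

```bash
python3 - <<'E'
from h import *
st()
p=bot.get_obs()['ee_pos']; print('off', p[0]-(.6155-(p[1]-.2305)*.1495))
snap('side','s8.png'); im=cv2.imread('pics/s8.png'); cv2.imwrite('pics/s8c.png',cv2.resize(im[130:330,90:230],None,fx=3.5,fy=3,interpolation=cv2.INTER_CUBIC))
E
```

```text
t10.78 p [0.6156 0.2303 0.1217] rpy [-1.7992e+02  1.1000e-01  9.8180e+01] F [ 0.4  1.  -1.5] T [ 0.03 -0.03  0.02] op 0.0450 q [ 2.060e+01  1.930e+01  1.850e+01  8.930e+01 -1.000e-01  1.024e+02]
off 0.0001085782764224108
```

View pics/s8c.png

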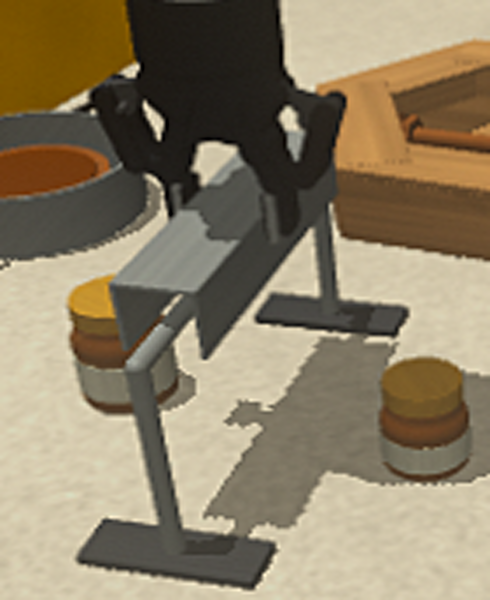

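Call:
{"fn": "servo_tool", "kwargs": {
  "moves": [
    [[0, 0, 0, 0, 0, 0.4, 3.5], [0, 0, 0, 0, 0, 0.5, 3.5], [0, 0, 0, 0, 0, 0.5, 3.5], [0, 0, 0, 0, 0, 0.3, 3.5], [0, 0, 0, 0, 0, 0.2, 3.5], [0, 0, 0, 0, 0, 0.1, 3.5], [0, 0, 0, 0, 0, 0, 3.5]]
  ]
}}

```text
time: 11.42
ee_pos: [0.6161, 0.2304, 0.1005]
tcp_rot: [180.0, 0.1, 98.2]
wrist_force: [-0.4, -0.6, -1.2]
opening: 0.045
```

```bash
python3 - <<'E'
from h import *
st()
p=bot.get_obs()['ee_pos']; print('off', p[0]-(.6155-(p[1]-.2305)*.1495))
E
```

```text
t11.42 p [0.6161 0.2304 0.1005] rpy [1.7999e+02 1.0000e-01 9.8180e+01] F [-0.4 -0.6 -1.2] T [ 0.02 -0.05 -0.01] op 0.0450 q [ 2.060e+01  1.920e+01  1.600e+01  8.690e+01 -1.000e-01  1.024e+02]
off 0.0005896330724368681
```

Call:
{"fn": "servo_tool", "kwargs": {
  "moves": [
    [[0, 0, 0, 0, -0.03, 0.1, 3.5], [0, 0, 0, 0, -0.03, 0.1, 3.5], [0, 0, 0, 0, 0, 0.1, 3.5], [0, 0, 0, 0, 0, 0.1, 3.5], [0, 0, 0, 0, 0, 0, 3.5]]
  ]
}}

```text
time: 11.83
ee_pos: [0.6158, 0.2304, 0.0977]
tcp_rot: [179.9, 0.1, 98.2]
wrist_force: [-0.0, 0.1, -2.6]
opening: 0.0449
```

Call:
{"fn": "servo_tool", "kwargs": {
  "moves": [
    [[0, 0, 0, 0, 0, 0.1, 3.5], [0, 0, 0, 0, 0, 0.1, 3.5]]
  ]
}}

```text
time: 12.0
ee_pos: [0.616, 0.2305, 0.0973]
tcp_rot: [179.8, 0.0, 98.2]
wrist_force: [-4.6, -2.3, 7.9]
opening: 0.0453
```

Call:
{"fn": "servo_tool", "kwargs": {
  "moves": [
    [[0, 0, 0, 0, 0, 0, 4.8], [0, 0, 0, 0, 0, 0, 5.0], [0, 0, 0, 0, 0, 0, 5.3], [0, 0, 0, 0, 0, 0, 6.0], [0, 0, 0, 0, 0, 0, 7.0], [0, 0, 0, 0, 0, 0, 8.5], [0, 0, 0, 0, 0, 0, 8.5], [0, 0, 0, 0, 0, 0, 8.5]]
  ],
  "force": 20
}}

```text
time: 12.67
ee_pos: [0.6165, 0.2307, 0.0974]
tcp_rot: [179.7, 0.0, 98.2]
wrist_force: [0.2, -0.6, -0.2]
opening: 0.0849
```

```bash
python3 - <<'E'
from h import *
st()
snap('side','s9.png'); im=cv2.imread('pics/s9.png'); cv2.imwrite('pics/s9c.png',cv2.resize(im[130:330,90:230],None,fx=3.5,fy=3,interpolation=cv2.INTER_CUBIC))
E
```

```text
t12.67 p [0.6165 0.2307 0.0974] rpy [1.7973e+02 4.0000e-02 9.8170e+01] F [ 0.2 -0.6 -0.2] T [ 0.06  0.03 -0.03] op 0.0849 q [ 2.060e+01  1.890e+01  1.540e+01  8.620e+01 -1.000e-01  1.024e+02]
```

View pics/s9c.png

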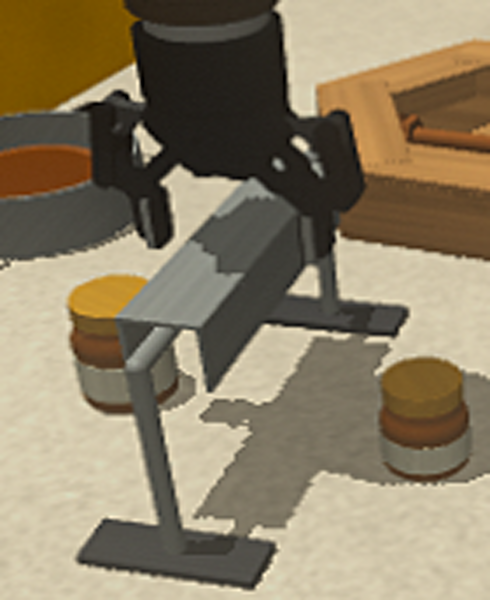

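Call:
{"fn": "servo_tool", "kwargs": {
  "moves": [
    [[0, 0, 0, 0, 0, -0.4, 8.5], [0, 0, 0, 0, 0, -0.8, 8.5], [0, 0, 0, 0, 0, -1.2, 8.5], [0, 0, 0, 0, 0, -2, 8.5], [0, 0, 0, 0, 0, -2.5, 8.5], [0, 0, 0, 0, 0, -2.5, 8.5], [0, 0, 0, 0, 0, -2, 8.5], [0, 0, 0, 0, 0, -1, 8.5], [0, 0, 0, 0, 0, 0, 8.5]]
  ]
}}

```text
time: 13.47
ee_pos: [0.6147, 0.2302, 0.2342]
tcp_rot: [179.6, 0.0, 98.2]
wrist_force: [0.1, 0.0, 0.7]
opening: 0.0848
```

```bash
python3 - <<'E'
from h import *
st()
snap('side','s10.png'); im=cv2.imread('pics/s10.png'); cv2.imwrite('pics/s10c.png',cv2.resize(im[130:330,90:230],None,fx=3.5,fy=3,interpolation=cv2.INTER_CUBIC))
plan([.58,-.165,.20],[180,0,6],24,8.5)
E
```

```text
t13.47 p [0.6147 0.2302 0.2342] rpy [1.7959e+02 1.0000e-02 9.8170e+01] F [0.1 0.  0.7] T [-0.01  0.02  0.05] op 0.0848 q [ 2.060e+01  2.160e+01  3.400e+01  1.021e+02 -1.000e-01  1.024e+02]
max [1.00e-03 1.00e-03 6.80e-02 1.65e+00 1.60e+00 1.50e-01 8.50e+00]
[[[0,0,0.067,-1.61,-0.38,0.14,8.5],[0,0,0.067,-1.63,-0.27,0.13,8.5],[0.001,-0.001,0.067,-1.65,-0.16,0.14,8.5],[0,0,0.067,-1.65,-0.05,0.14,8.5],[0,0,0.067,-1.65,0.07,0.14,8.5],[0,0,0.067,-1.64,0.17,0.14,8.5],[0.001,-0.001,0.067,-1.63,0.28,0.13,8.5],[0,0,0.067,-1.61,0.39,0.14,8.5],[0,0,0.067,-1.58,0.5,0.14,8.5],[0,0,0.067,-1.54,0.6,0.14,8.5],[0,-0.001,0.067,-1.49,0.7,0.14,8.5],[0.001,0,0.067,-1.45,0.8,0.14,8.5]]]
[[[0,0,0.067,-1.39,0.9,0.15,8.5],[0,0,0.067,-1.32,0.99,0.14,8.5],[0,0,0.067,-1.26,1.07,0.14,8.5],[0.001,-0.001,0.067,-1.18,1.16,0.14,8.5],[0,0,0.068,-1.1,1.23,0.14,8.5],[0,0,0.067,-1.02,1.31,0.14,8.5],[0,0,0.067,-0.92,1.37,0.14,8.5],[0,-0.001,0.067,-0.83,1.43,0.14,8.5],[0.001,0,0.067,-0.74,1.48,0.14,8.5],[0,0,0.067,-0.63,1.52,0.14,8.5],[0,0,0.067,-0.53,1.57,0.14,8.5],[0,-0.001,0.067,-0.42,1.6,0.14,8.5]]]
```

View pics/s10c.png

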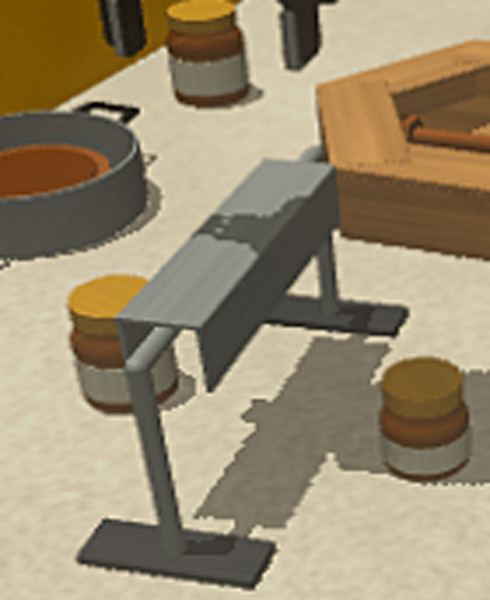

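Call:
{"fn": "servo_tool", "kwargs": {
  "moves": [
    [[0, 0, 0.067, -1.6, -0.4, 0.1, 8.5], [0, 0, 0.067, -1.6, -0.3, 0.1, 8.5], [0, 0, 0.067, -1.65, -0.15, 0.1, 8.5], [0, 0, 0.067, -1.65, -0.05, 0.1, 8.5], [0, 0, 0.067, -1.65, 0.05, 0.1, 8.5], [0, 0, 0.067, -1.65, 0.2, 0.1, 8.5], [0, 0, 0.067, -1.6, 0.3, 0.1, 8.5], [0, 0, 0.067, -1.6, 0.4, 0.1, 8.5], [0, 0, 0.067, -1.6, 0.5, 0.1, 8.5], [0, 0, 0.067, -1.55, 0.6, 0.1, 8.5], [0, 0, 0.067, -1.5, 0.7, 0.1, 8.5], [0, 0, 0.067, -1.45, 0.8, 0.1, 8.5]]
  ],
  "force": 80
}}

```text
time: 14.52
ee_pos: [0.5903, 0.0275, 0.2118]
tcp_rot: [-179.8, 0.1, 50.3]
wrist_force: [-0.7, -0.5, -0.6]
opening: 0.0849
```

```bash
python3 - <<'E'
from h import *
st()
plan([.625,-.165,.20],[180,0,5],12,8.5)
E
```

```text
t14.52 p [0.5903 0.0275 0.2118] rpy [-1.7984e+02  1.4000e-01  5.0330e+01] F [-0.7 -0.5 -0.6] T [ 0.03 -0.03  0.01] op 0.0849 q [  2.7  11.4  19.   97.8   0.  132.3]
max [1.00e-03 1.00e-03 6.60e-02 1.05e+00 1.63e+00 1.00e-01 8.50e+00]
[[[0,0,0.066,-1.05,1.25,0.1,8.5],[0,0.001,0.066,-0.97,1.31,0.1,8.5],[0,0,0.066,-0.87,1.37,0.09,8.5],[-0.001,0,0.066,-0.79,1.43,0.1,8.5],[0,0,0.066,-0.69,1.48,0.1,8.5],[0,0.001,0.066,-0.59,1.52,0.1,8.5],[0,0,0.065,-0.48,1.56,0.09,8.5],[0,0,0.066,-0.39,1.58,0.1,8.5],[0,0.001,0.066,-0.28,1.61,0.1,8.5],[0,0,0.066,-0.18,1.62,0.1,8.5],[0,0,0.066,-0.06,1.63,0.09,8.5],[-0.001,0,0.066,0.04,1.63,0.1,8.5]]]
```

Call:
{"fn": "servo_tool", "kwargs": {
  "moves": [
    [[0, 0, 0.066, -1.05, 1.25, 0.1, 8.5], [0, 0, 0.066, -0.95, 1.3, 0.1, 8.5], [0, 0, 0.066, -0.85, 1.35, 0.1, 8.5], [0, 0, 0.066, -0.8, 1.4, 0.1, 8.5], [0, 0, 0.066, -0.7, 1.45, 0.1, 8.5], [0, 0, 0.066, -0.6, 1.5, 0.1, 8.5], [0, 0, 0.066, -0.5, 1.5, 0.1, 8.5], [0, 0, 0.066, -0.4, 1.5, 0.1, 8.5], [0, 0, 0.066, -0.3, 1.5, 0.1, 8.5], [0, 0, 0.066, -0.2, 1.2, 0.1, 8.5], [0, 0, 0.05, 0, 0.8, 0, 8.5], [0, 0, 0.02, 0, 0.3, 0, 8.5]]
  ]
}}

```text
time: 15.52
ee_pos: [0.6101, -0.1479, 0.191]
tcp_rot: [-179.8, 1.0, 6.0]
wrist_force: [0.6, 0.0, -0.3]
opening: 0.0851
```

Call:
{"fn": "servo_tool", "kwargs": {
  "moves": [
    [[0, 0, 0, 0, 0, 0, 8.5], [0, 0, 0, 0, 0, 0, 8.5]]
  ]
}}

```text
time: 15.68
ee_pos: [0.6095, -0.1483, 0.1897]
tcp_rot: [-179.8, 1.1, 6.0]
wrist_force: [0.4, 0.1, -0.3]
opening: 0.0847
```

```bash
python3 - <<'E'
from h import *
st()
snap('wrist','w11.png')
plan([.638,-.165,.15],[180,0,4.5],6,8.5)
E
```

```text
t15.68 p [ 0.6095 -0.1483  0.1897] rpy [-179.78    1.09    6.  ] F [ 0.4  0.1 -0.3] T [-0.03 -0.01  0.03] op 0.0847 q [-13.6  17.2  23.5  97.3  -0.2 160.4]
max [1.0e-03 4.0e-03 5.0e-03 4.6e-01 3.3e-01 6.6e-01 8.5e+00]
[[[-0.001,0.003,0.004,0.46,0.33,0.65,8.5],[0,0.003,0.005,0.45,0.33,0.65,8.5],[-0.001,0.004,0.004,0.46,0.33,0.66,8.5],[0,0.003,0.005,0.45,0.32,0.65,8.5],[-0.001,0.003,0.004,0.45,0.33,0.66,8.5],[-0.001,0.003,0.004,0.45,0.32,0.66,8.5]]]
```

View pics/w11.png

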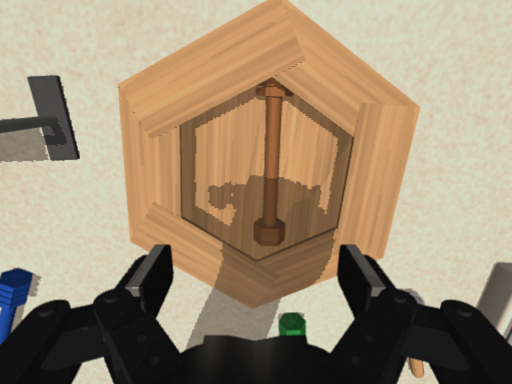

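```bash
python3 - <<'E'
from h import *
np.set_printoptions(precision=4,suppress=True)
W=imaging.calibration('wrist')
im=cv2.imread('pics/w11.png'); cv2.imwrite('pics/w11c.png',cv2.resize(im[60:260,200:350],None,fx=4,fy=3,interpolation=cv2.INTER_CUBIC))
print(onplane(W,[(272.5,97),(271,160),(270,218)],.026))
E
```

```text
[[ 0.689  -0.159   0.026 ]
 [ 0.6174 -0.1662  0.026 ]
 [ 0.5416 -0.1742  0.026 ]]
```

View pics/w11c.png

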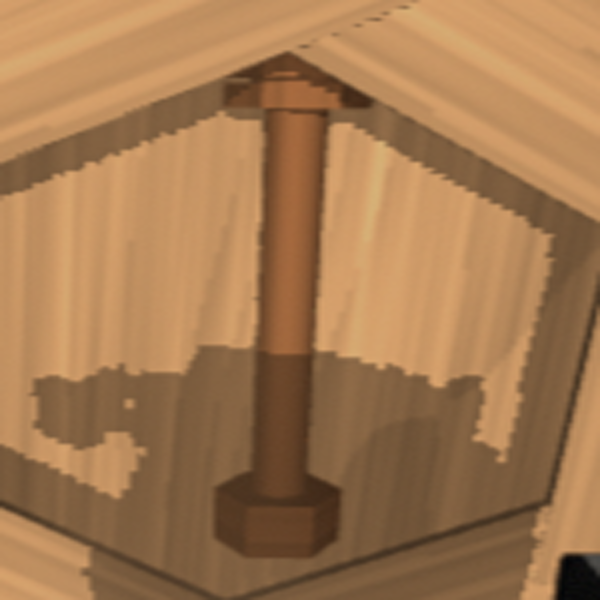

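Call:
{"fn": "servo_tool", "kwargs": {
  "moves": [
    [[0, 0.003, 0.001, 0.4, 0.3, 0.5, 6], [0, 0.004, 0.002, 0.4, 0.3, 0.6, 6], [0, 0.004, 0.002, 0.4, 0.3, 0.6, 6], [0, 0.003, 0.001, 0.4, 0.25, 0.6, 6], [0, 0, 0, 0.3, 0.15, 0.5, 6], [0, 0, 0, 0.15, 0, 0.3, 6], [0, 0, 0, 0, 0, 0, 6], [0, 0, 0, 0, 0, 0, 6]]
  ]
}}

```text
time: 16.4
ee_pos: [0.6332, -0.1576, 0.1538]
tcp_rot: [-179.7, 0.3, 6.0]
wrist_force: [-0.6, 0.2, -0.6]
opening: 0.0598
```

```bash
python3 - <<'E'
from h import *
np.set_printoptions(precision=4,suppress=True)
st()
snap('wrist','w12.png')
plan([.636,-.1645,.06],[180,0,5.5],10,6)
im=cv2.imread('pics/w12.png'); cv2.imwrite('pics/w12c.png',cv2.resize(im[0:300,130:380],None,fx=3,fy=2,interpolation=cv2.INTER_CUBIC))
E
```

```text
t16.40 p [ 0.6332 -0.1576  0.1538] rpy [-179.74    0.27    5.98] F [-0.6  0.2 -0.6] T [ 0.01  0.   -0.01] op 0.0598 q [-14.   19.3  22.1  93.1   0.2 160. ]
max [0.001 0.001 0.001 0.03  0.08  0.94  6.   ]
[[[0,0,0.001,0.02,0.08,0.94,6],[-0.001,0.001,0.001,0.03,0.07,0.94,6],[0,0,0.001,0.02,0.08,0.93,6],[-0.001,0.001,0,0.03,0.07,0.94,6],[0,0,0.001,0.02,0.08,0.94,6],[-0.001,0.001,0.001,0.02,0.07,0.94,6],[0,0,0.001,0.03,0.08,0.94,6],[-0.001,0.001,0.001,0.02,0.07,0.93,6],[0,0,0.001,0.02,0.07,0.94,6],[-0.001,0.001,0,0.02,0.08,0.94,6]]]
```

View pics/w12.png

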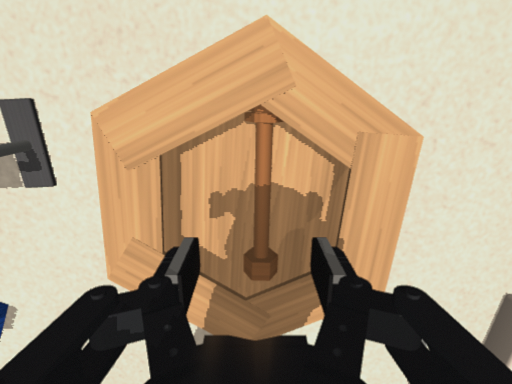

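```bash
python3 - <<'E'
from h import *
np.set_printoptions(precision=4,suppress=True)
W=imaging.calibration('wrist')
im=cv2.imread('pics/w12.png').astype(int)
for r in (140,165,195,220,235):
    print(r,(im[r,245:282,2]-im[r,245:282,0]))
print(onplane(W,[(264.3,126),(263,165),(261.5,220)],.026))
E
```

```text
140 [105 107 106 106 105 103 106 105 104 102  85  73  76  82  91  99 103 107
 109 109 106 103  99  93  86  78  70  82 103 110 109 109 110 107 105 108
 109]
165 [ 99  98 101 105 110 109 108 107 108  98  78  72  80  87  93 102 105 107
 107 106 103  99  93  87  80  72  82 101 106 108 109 107 108 108 109 109
 109]
195 [71 72 75 74 72 70 70 72 72 63 58 58 59 63 67 70 69 70 71 68 66 65 61 58
 55 62 70 73 74 74 73 71 68 68 70 73 74]
220 [70 70 72 72 72 72 73 73 66 57 55 57 61 65 67 68 66 69 68 65 64 61 58 54
 60 66 68 69 68 69 69 71 72 75 74 75 74]
235 [71 73 72 73 71 71 70 67 61 55 55 57 62 65 66 67 67 66 65 64 62 58 55 53
 63 68 68 69 69 70 70 72 74 75 74 74 72]
[[ 0.6855 -0.1613  0.026 ]
 [ 0.6443 -0.1646  0.026 ]
 [ 0.5798 -0.1702  0.026 ]]
```

Call:
{"fn": "servo_tool", "kwargs": {
  "moves": [
    [[0, 0, 0.002, 0.04, 0.12, 0.8, 6], [0, 0, 0.002, 0.04, 0.12, 1.2, 6], [0, 0, 0.002, 0.04, 0.12, 1.5, 6], [0, 0, 0.002, 0.04, 0.12, 1.5, 6], [0, 0, 0.002, 0.04, 0.08, 1.5, 6], [0, 0, 0, 0, 0.02, 1.4, 6], [0, 0, 0, 0, 0, 1.2, 6], [0, 0, 0, 0, 0, 0.8, 6], [0, 0, 0, 0, 0, 0.4, 6], [0, 0, 0, 0, 0, 0, 6]]
  ]
}}

```text
time: 17.28
ee_pos: [0.6343, -0.1633, 0.0408]
tcp_rot: [-179.8, 0.2, 5.3]
wrist_force: [-0.0, -0.1, 0.1]
opening: 0.0597
```

```bash
python3 - <<'E'
from h import *
st()
plan([.636,-.165,-.01],[180,0,5.2],6,6)
snap('wrist','w13.png')
snap('side','s13.png');im=cv2.imread('pics/s13.png'); cv2.imwrite('pics/s13c.png',cv2.resize(im[90:220,170:310],None,fx=5,fy=4.5,interpolation=cv2.INTER_CUBIC))
E
```

```text
t17.28 p [ 0.6343 -0.1633  0.0408] rpy [-179.76    0.24    5.32] F [-0.  -0.1  0.1] T [-0.04  0.02 -0.04] op 0.0597 q [-1.450e+01  1.950e+01  9.800e+00  8.070e+01  1.000e-01  1.602e+02]
max [1.0e-03 1.0e-03 1.0e-03 3.0e-02 4.0e-02 8.5e-01 6.0e+00]
[[[-0.001,0.001,0,0.03,0.03,0.85,6],[0,0,0.001,0.03,0.04,0.84,6],[-0.001,0.001,0,0.03,0.03,0.85,6],[-0.001,0.001,0,0.02,0.03,0.85,6],[-0.001,0,0.001,0.03,0.04,0.84,6],[0,0.001,0,0.03,0.03,0.85,6]]]
```

View pics/s13c.png

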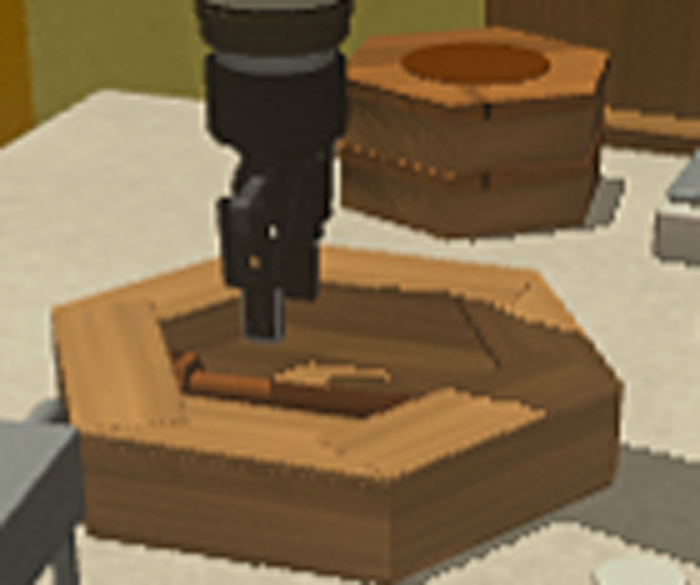

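View pics/w13.png

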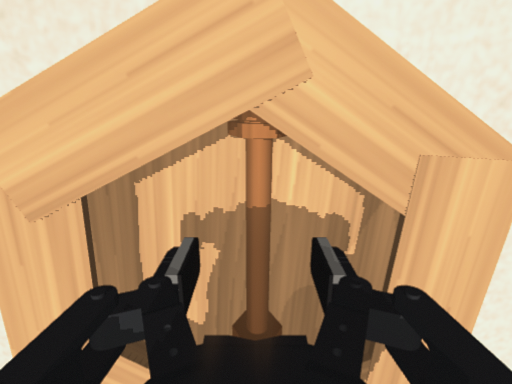

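Call:
{"fn": "servo_tool", "kwargs": {
  "moves": [
    [[0, 0, 0, 0.03, 0.03, 0.7, 6], [0, 0, 0, 0.03, 0.03, 0.9, 6], [0, 0, 0, 0.03, 0.03, 0.9, 6], [0, 0, 0, 0.03, 0.03, 0.9, 6], [0, 0, 0, 0.02, 0.02, 0.7, 6], [0, 0, 0, 0, 0, 0.5, 6], [0, 0, 0, 0, 0, 0.4, 6], [0, 0, 0, 0, 0, 0.2, 6], [0, 0, 0, 0, 0, 0, 6]]
  ]
}}

```text
time: 18.13
ee_pos: [0.6377, -0.1649, -0.0135]
tcp_rot: [-179.8, -0.0, 5.3]
wrist_force: [-0.8, 0.0, -0.1]
opening: 0.0596
```

```bash
python3 - <<'E'
from h import *
st()
snap('side','s14.png');im=cv2.imread('pics/s14.png'); cv2.imwrite('pics/s14c.png',cv2.resize(im[90:220,170:310],None,fx=5,fy=4.5,interpolation=cv2.INTER_CUBIC))
E
```

```text
t18.13 p [ 0.6377 -0.1649 -0.0135] rpy [-1.7985e+02 -2.0000e-02  5.3200e+00] F [-0.8  0.  -0.1] T [-0.    0.    0.05] op 0.0596 q [-1.460e+01  2.080e+01  5.500e+00  7.470e+01  1.000e-01  1.601e+02]
```

View pics/s14c.png

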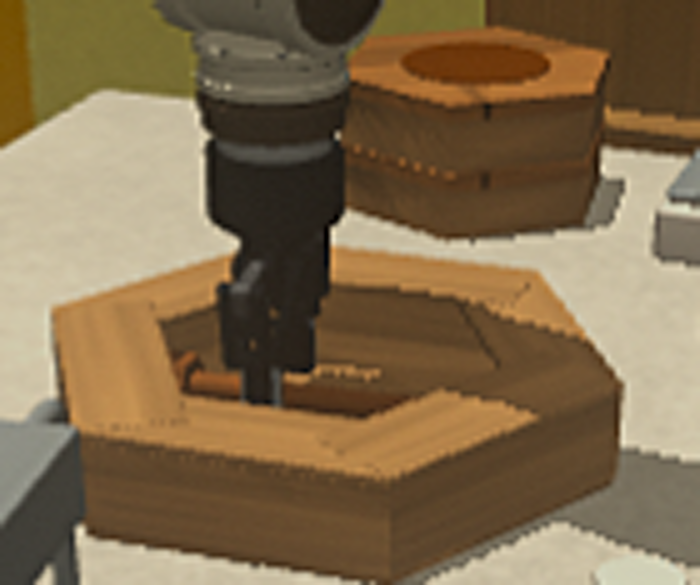

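Call:
{"fn": "servo_tool", "kwargs": {
  "moves": [
    [[0, 0, 0, 0, 0, 0.3, 6], [0, 0, 0, 0, 0, 0.3, 6], [0, 0, 0, 0, 0, 0.1, 6], [0, 0, 0, 0, 0, 0, 4], [0, 0, 0, 0, 0, 0, 3], [0, 0, 0, 0, 0, 0, 2], [0, 0, 0, 0, 0, 0, 1], [0, 0, 0, 0, 0, 0, 0.5], [0, 0, 0, 0, 0, 0, 0.5], [0, 0, 0, 0, 0, 0, 0.5]]
  ],
  "force": 80
}}

```text
time: 19.02
ee_pos: [0.6388, -0.1652, -0.019]
tcp_rot: [-179.9, -0.2, 5.3]
wrist_force: [-0.1, 0.0, 0.3]
opening: 0.0153
```

```bash
python3 - <<'E'
from h import *
st()
snap('wrist','w15.png')
E
```

```text
t19.02 p [ 0.6388 -0.1652 -0.019 ] rpy [-1.799e+02 -1.700e-01  5.320e+00] F [-0.1  0.   0.3] T [-0.    0.09 -0.03] op 0.0153 q [-1.460e+01  2.090e+01  5.000e+00  7.400e+01  1.000e-01  1.601e+02]
```

View pics/w15.png

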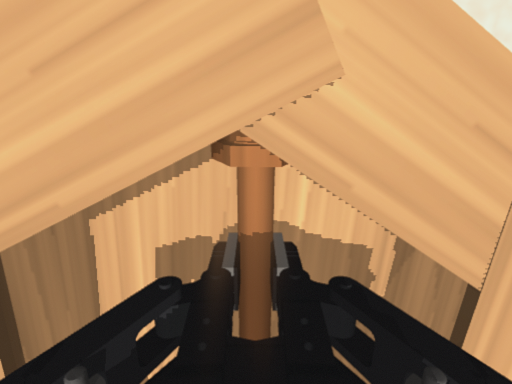

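Call:
{"fn": "servo_tool", "kwargs": {
  "moves": [
    [[0, 0, 0, 0, 0, -0.2, 0.5], [0, 0, 0, 0, 0, -0.3, 0.5], [0, 0, 0, 0, 0, -0.3, 0.5], [0, 0, 0, 0, 0, -0.1, 0.5], [0, 0, 0, 0, 0, 0, 0.5], [0, 0, 0, 0, 0, 0, 0.5]]
  ]
}}

```text
time: 19.57
ee_pos: [0.6386, -0.1651, -0.0093]
tcp_rot: [-179.9, -0.1, 5.3]
wrist_force: [-0.2, 0.1, -1.3]
opening: 0.0153
```

```bash
python3 - <<'E'
from h import *
st()
snap('wrist','w16.png')
snap('side','s16.png');im=cv2.imread('pics/s16.png'); cv2.imwrite('pics/s16c.png',cv2.resize(im[90:220,170:310],None,fx=5,fy=4.5,interpolation=cv2.INTER_CUBIC))
E
```

```text
t19.57 p [ 0.6386 -0.1651 -0.0093] rpy [-1.7989e+02 -1.4000e-01  5.3200e+00] F [-0.2  0.1 -1.3] T [-0.08 -0.01 -0.02] op 0.0153 q [-14.6  20.7   5.8  75.    0.2 160.1]
```

View pics/w16.png

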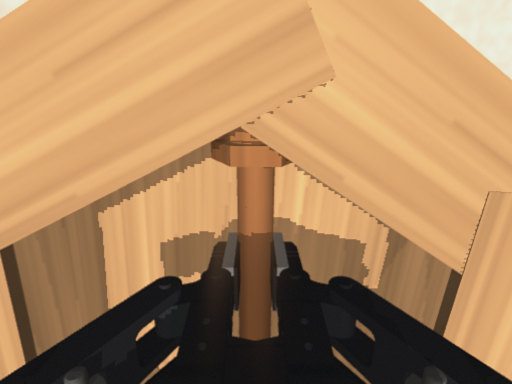

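View pics/s16c.png

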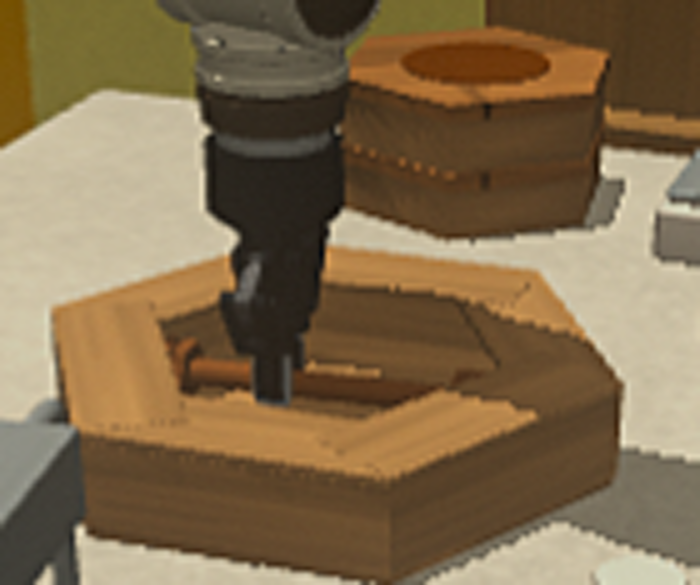

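```bash
python3 - <<'E'
from h import *
plan([.598,-.157,-.004],[180,0,1.8],8,.5)
E
```

```text
max [0.001 0.001 0.008 0.5   0.15  0.07  0.5  ]
[[[0,0,0.008,-0.49,-0.15,-0.07,0.5],[-0.001,-0.001,0.007,-0.5,-0.14,-0.07,0.5],[0,0,0.008,-0.5,-0.14,-0.07,0.5],[0,0,0.008,-0.5,-0.14,-0.06,0.5],[0,0,0.007,-0.5,-0.13,-0.07,0.5],[-0.001,-0.001,0.008,-0.5,-0.13,-0.07,0.5],[0,0,0.008,-0.5,-0.13,-0.07,0.5],[0,0,0.008,-0.5,-0.12,-0.07,0.5]]]
```

Call:
{"fn": "servo_tool", "kwargs": {
  "moves": [
    [[0, 0, 0.008, -0.4, -0.12, -0.07, 0.5], [0, 0, 0.008, -0.5, -0.14, -0.07, 0.5], [0, 0, 0.008, -0.5, -0.14, -0.07, 0.5], [0, 0, 0.008, -0.5, -0.14, -0.07, 0.5], [0, 0, 0.008, -0.5, -0.14, -0.07, 0.5], [0, 0, 0.008, -0.45, -0.13, -0.05, 0.5], [0, 0, 0.008, -0.35, -0.1, 0, 0.5], [0, 0, 0.005, -0.2, -0.05, 0, 0.5], [0, 0, 0, 0, 0, 0, 0.5], [0, 0, 0, 0, 0, 0, 0.5]]
  ]
}}

```text
time: 20.5
ee_pos: [0.5991, -0.1567, -0.0051]
tcp_rot: [-179.9, -0.1, 1.4]
wrist_force: [0.9, -0.7, -2.0]
opening: 0.015
```

```bash
python3 - <<'E'
from h import *
st()
plan([.598,-.157,-.004],[180,0,1.8],3,.5)
snap('wrist','w17.png')
E
```

```text
t20.50 p [ 0.5991 -0.1567 -0.0051] rpy [-1.7987e+02 -9.0000e-02  1.4200e+00] F [ 0.9 -0.7 -2. ] T [ 0.   -0.01 -0.  ] op 0.0150 q [-1.470e+01  1.520e+01 -7.000e-01  7.410e+01  1.000e-01  1.638e+02]
max [0.001 0.001 0.003 0.04  0.01  0.04  0.5  ]
[[[-0.001,-0.001,-0.002,-0.04,0.01,-0.04,0.5],[0,0,-0.002,-0.04,0.01,-0.03,0.5],[-0.001,-0.001,-0.003,-0.03,0,-0.04,0.5]]]
```

View pics/w17.png

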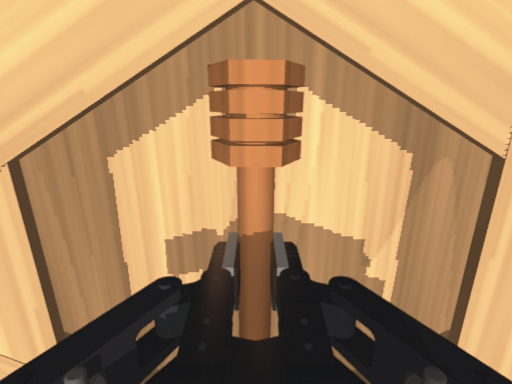

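```bash
cat > tilt.py <<'E'
from h import *
import sys
def seq(tz0,th1,n,dxtail,dz,op=.5):
    o=bot.get_obs(); R0=R.from_euler('xyz',o['tcp_rot'],degrees=True); P0=o['ee_pos']
    tx=R0.as_matrix()[:,0]; tz=R0.as_matrix()[:,2]; G=P0-.045*tz; tail=G-.1295*tx; print('G',G,'tail',tail,'head',tail+.22*tx)
    th0=-o['tcp_rot'][1]; P=P0.copy(); Rc=R0; yaw=o['tcp_rot'][2]; rows=[]
    h=np.array([np.cos(np.radians(yaw)),np.sin(np.radians(yaw)),0])
    for i in range(1,n+1):
        f=i/n; Rt=R.from_euler('xyz',[180,-(th0+(th1-th0)*f),1.8],degrees=True)
        m=Rt.as_matrix(); tl=tail+h*dxtail*f+[0,0,dz*f]; Pt=tl+.1295*m[:,0]+.045*m[:,2]
        rv=np.round((Rc.inv()*Rt).as_rotvec(),3); d=np.round(Rc.inv().apply(Pt-P)*100,2)
        rows.append([*rv.tolist(),*d.tolist(),op]); P=P+Rc.apply(d/100); Rc=Rc*R.from_rotvec(rv)
    print('end',P,'tail',tl,'head',tl+.22*m[:,0])
    for r in rows: print(r)
if __name__=='__main__':
    a=list(map(float,sys.argv[1:])); seq(0,a[0],int(a[1]),a[2],a[3])
E
python3 tilt.py 13 8 .003 -.005
```

```text
G [ 0.59911393 -0.15686118  0.03990019] tail [ 0.46965387 -0.16007044  0.03969233] head [ 0.68958602 -0.15461842  0.04004545]
end [ 0.60889834 -0.15567073  0.01992851] tail [ 0.47265295 -0.15999609  0.03469233] head [ 0.68690859 -0.15326284  0.08418156]
[-0.002, 0.028, -0.007, 0.16, -0.08, -0.3, 0.5]
[-0.0, 0.028, 0.0, 0.16, 0.0, -0.31, 0.5]
[-0.0, 0.028, 0.0, 0.15, 0.0, -0.3, 0.5]
[-0.0, 0.029, 0.0, 0.15, 0.0, -0.3, 0.5]
[-0.0, 0.028, 0.0, 0.16, 0.0, -0.3, 0.5]
[-0.0, 0.028, 0.0, 0.15, 0.0, -0.3, 0.5]
[-0.0, 0.028, 0.0, 0.14, 0.0, -0.3, 0.5]
[-0.0, 0.028, 0.0, 0.15, 0.0, -0.29, 0.5]
```

Call:
{"fn": "servo_tool", "kwargs": {
  "moves": [
    [[0, 0.02, -0.006, 0.1, -0.05, -0.2, 0.5], [0, 0.028, 0, 0.15, 0, -0.3, 0.5], [0, 0.028, 0, 0.15, 0, -0.3, 0.5], [0, 0.028, 0, 0.15, 0, -0.3, 0.5], [0, 0.028, 0, 0.15, 0, -0.3, 0.5], [0, 0.028, 0, 0.15, 0, -0.3, 0.5], [0, 0.02, 0, 0.1, 0, -0.2, 0.5], [0, 0.01, 0, 0.05, 0, -0.1, 0.5], [0, 0, 0, 0, 0, 0, 0.5]]
  ]
}}

```text
time: 21.3
ee_pos: [0.6092, -0.1559, 0.0166]
tcp_rot: [-179.9, -11.9, 2.0]
wrist_force: [-0.1, 0.6, -1.7]
opening: 0.0152
```

```bash
python3 - <<'E'
from h import *
st()
snap('side','s18.png');im=cv2.imread('pics/s18.png'); cv2.imwrite('pics/s18c.png',cv2.resize(im[90:220,170:310],None,fx=5,fy=4.5,interpolation=cv2.INTER_CUBIC))
E
python3 tilt.py 25 7 .005 -.003
```

```text
t21.30 p [ 0.6092 -0.1559  0.0166] rpy [-179.9   -11.87    1.98] F [-0.1  0.6 -1.7] T [ 0.06  0.28 -0.05] op 0.0152 q [-16.3   4.  -12.   62.8   3.8 162.1]
G [ 0.60005228 -0.15633064  0.06059836] tail [ 0.47338206 -0.16070398  0.03403182] head [ 0.6885747  -0.15327436  0.07916416]
end [ 0.61467686 -0.15627676  0.04501118] tail [ 0.47837909 -0.16053146  0.03103182] head [ 0.67766841 -0.15426854  0.12400783]
[-0.002, 0.033, 0.003, 0.2, 0.05, -0.37, 0.5]
[-0.0, 0.033, -0.0, 0.2, -0.0, -0.37, 0.5]
[-0.0, 0.032, -0.0, 0.2, -0.0, -0.37, 0.5]
[-0.0, 0.033, -0.0, 0.2, -0.0, -0.36, 0.5]
[-0.0, 0.033, -0.0, 0.19, -0.0, -0.36, 0.5]
[-0.0, 0.033, -0.0, 0.19, -0.0, -0.37, 0.5]
[-0.0, 0.033, -0.0, 0.19, -0.0, -0.36, 0.5]
```

View pics/s18c.png

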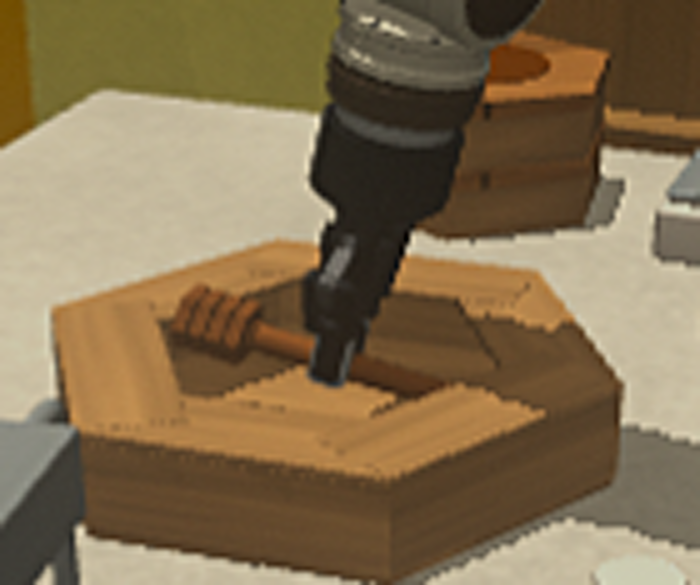

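Call:
{"fn": "servo_tool", "kwargs": {
  "moves": [
    [[0, 0.02, 0.003, 0.15, 0.05, -0.25, 0.5], [0, 0.033, 0, 0.2, 0, -0.37, 0.5], [0, 0.033, 0, 0.2, 0, -0.37, 0.5], [0, 0.033, 0, 0.2, 0, -0.37, 0.5], [0, 0.033, 0, 0.2, 0, -0.37, 0.5], [0, 0.03, 0, 0.2, 0, -0.35, 0.5], [0, 0.015, 0, 0.1, 0, -0.2, 0.5], [0, 0, 0, 0, 0, 0, 0.5], [0, 0, 0, 0, 0, 0, 0.5]]
  ]
}}

```text
time: 22.1
ee_pos: [0.6158, -0.1562, 0.0421]
tcp_rot: [-179.8, -23.7, 1.8]
wrist_force: [0.3, 0.7, -2.4]
opening: 0.0155
```

```bash
python3 - <<'E'
from h import *
st()
snap('side','s19.png');im=cv2.imread('pics/s19.png'); cv2.imwrite('pics/s19c.png',cv2.resize(im[90:220,170:310],None,fx=5,fy=4.5,interpolation=cv2.INTER_CUBIC))
E
python3 tilt.py 25 6 .055 0
```

```text
t22.10 p [ 0.6158 -0.1562  0.0421] rpy [-179.8   -23.69    1.77] F [ 0.3  0.7 -2.4] T [-0.03  0.43 -0.01] op 0.0155 q [-18.3  -6.8 -22.9  51.6   8.1 161.5]
G [ 0.59780976 -0.15685461  0.08321074] tail [ 0.47926531 -0.16051484  0.03121009] head [ 0.68065356 -0.15429669  0.11955096]
end [ 0.67057621 -0.15448579  0.04513623] tail [ 0.53423911 -0.15881745  0.03121009] head [ 0.73352844 -0.15255453  0.12418611]
[-0.003, 0.004, -0.001, 0.86, 0.01, 0.32, 0.5]
[-0.0, 0.004, 0.0, 0.85, 0.0, 0.32, 0.5]
[-0.0, 0.004, 0.0, 0.86, 0.0, 0.32, 0.5]
[-0.0, 0.003, 0.0, 0.85, 0.0, 0.33, 0.5]
[-0.0, 0.004, 0.0, 0.85, 0.0, 0.33, 0.5]
[-0.0, 0.004, 0.0, 0.85, 0.0, 0.34, 0.5]
```

View pics/s19c.png

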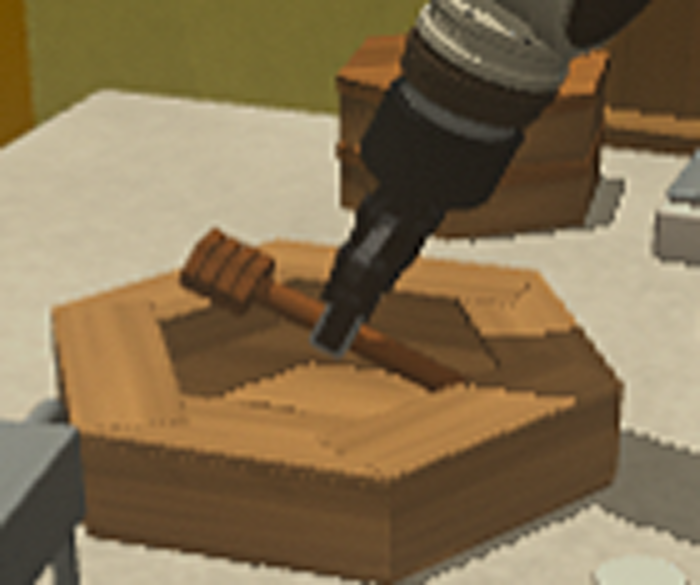

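Call:
{"fn": "servo_tool", "kwargs": {
  "moves": [
    [[0, 0.004, 0, 0.5, 0, 0.2, 0.5], [0, 0.004, 0, 0.8, 0, 0.31, 0.5], [0, 0.004, 0, 0.85, 0, 0.33, 0.5], [0, 0.004, 0, 0.85, 0, 0.33, 0.5], [0, 0, 0, 0.85, 0, 0.33, 0.5], [0, 0, 0, 0.6, 0, 0.25, 0.5], [0, 0, 0, 0.3, 0, 0.1, 0.5], [0, 0, 0, 0, 0, 0, 0.5], [0, 0, 0, 0, 0, 0, 0.5]]
  ]
}}

```text
time: 22.9
ee_pos: [0.6743, -0.1537, 0.0431]
tcp_rot: [-179.8, -24.5, 1.8]
wrist_force: [0.3, 0.6, -1.6]
opening: 0.0152
```

```bash
python3 - <<'E'
from h import *
st()
snap('side','s20.png');im=cv2.imread('pics/s20.png'); cv2.imwrite('pics/s20c.png',cv2.resize(im[90:220,170:310],None,fx=5,fy=4.5,interpolation=cv2.INTER_CUBIC))
snap('scene','c20.png')
E
python3 tilt.py 25 8 0 .13
```

```text
t22.90 p [ 0.6743 -0.1537  0.0431] rpy [-179.75  -24.51    1.82] F [ 0.3  0.6 -1.6] T [-0.05  0.48  0.  ] op 0.0152 q [-16.4   0.  -16.6  50.    7.7 163.3]
G [ 0.65526328 -0.1546224   0.08412402] tail [ 0.53749756 -0.15834177  0.03038715] head [ 0.73756288 -0.15202314  0.12167758]
end [ 0.67377341 -0.15403677  0.17433255] tail [ 0.53749756 -0.15834177  0.16038715] head [ 0.73678689 -0.15207885  0.25336316]
[-0.004, 0.001, 0.0, 0.68, 0.01, -1.49, 0.5]
[-0.0, 0.001, 0.0, 0.68, 0.0, -1.49, 0.5]
[-0.0, 0.001, 0.0, 0.68, 0.0, -1.49, 0.5]
[-0.0, 0.001, 0.0, 0.69, 0.0, -1.49, 0.5]
[-0.0, 0.001, 0.0, 0.68, 0.0, -1.49, 0.5]
[-0.0, 0.001, 0.0, 0.69, 0.0, -1.49, 0.5]
[-0.0, 0.001, 0.0, 0.68, 0.0, -1.49, 0.5]
[-0.0, 0.001, 0.0, 0.69, 0.0, -1.49, 0.5]
```

View pics/s20c.png

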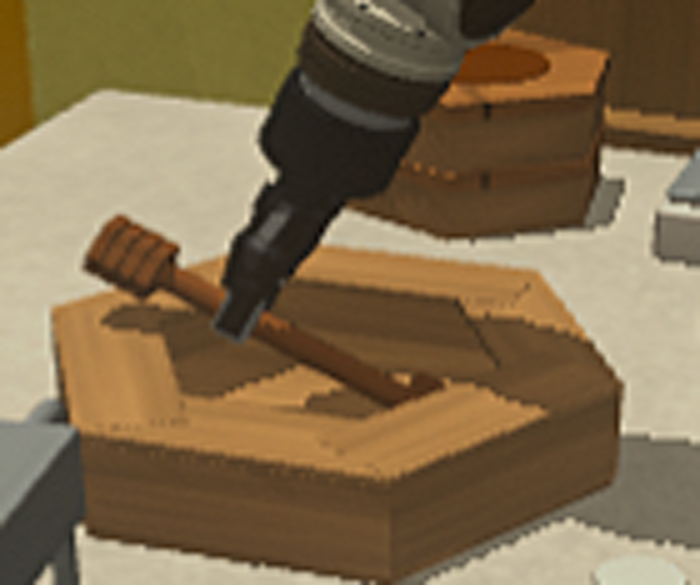

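View pics/c20.png

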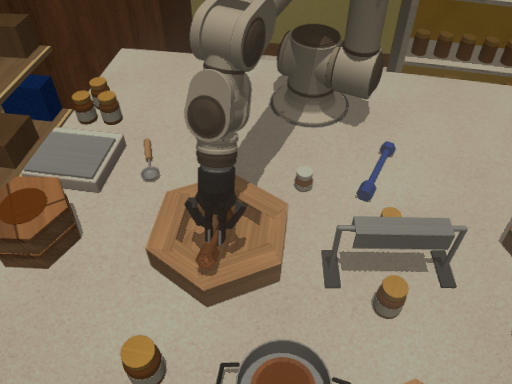

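Call:
{"fn": "servo_tool", "kwargs": {
  "moves": [
    [[0, 0, 0, 0.3, 0, -0.7, 0.5], [0, 0, 0, 0.5, 0, -1.1, 0.5], [0, 0, 0, 0.7, 0, -1.5, 0.5], [0, 0, 0, 0.7, 0, -1.5, 0.5], [0, 0, 0, 0.7, 0, -1.5, 0.5], [0, 0, 0, 0.7, 0, -1.5, 0.5], [0, 0, 0, 0.7, 0, -1.5, 0.5], [0, 0, 0, 0.7, 0, -1.5, 0.5], [0, 0, 0, 0.7, 0, -1.5, 0.5], [0, 0, 0, 0.5, 0, -1.1, 0.5], [0, 0, 0, 0.3, 0, -0.6, 0.5], [0, 0, 0, 0, 0, 0, 0.5]]
  ]
}}

```text
time: 24.0
ee_pos: [0.6719, -0.1552, 0.2204]
tcp_rot: [-180.0, -25.1, 1.8]
wrist_force: [0.2, -0.2, -1.0]
opening: 0.0152
```

Call:
{"fn": "servo_tool", "kwargs": {
  "moves": [
    [[0, 0, 0, 0, 0, 0, 0.5], [0, 0, 0, 0, 0, 0, 0.5], [0, 0, 0, 0, 0, 0, 0.5], [0, 0, 0, 0, 0, 0, 0.5], [0, 0, 0, 0, 0, 0, 0.5], [0, 0, 0, 0, 0, 0, 0.5]]
  ]
}}

```text
time: 24.5
ee_pos: [0.6705, -0.155, 0.2179]
tcp_rot: [-179.9, -24.9, 1.7]
wrist_force: [0.3, 0.4, -1.3]
opening: 0.0151
```

```bash
python3 - <<'E'
from h import *
st()
snap('side','s21.png');snap('scene','c21.png')
E
python3 tilt.py 25 1 0 0
```

```text
t24.50 p [ 0.6705 -0.155   0.2179] rpy [-179.89  -24.89    1.73] F [ 0.3  0.4 -1.3] T [-0.02  0.53 -0.01] op 0.0151 q [-16.6  -2.1   0.6  68.9   7.7 163.3]
G [ 0.65160334 -0.15565176  0.2587484 ] tail [ 0.53418186 -0.1592067   0.20425245] head [ 0.73366237 -0.15316742  0.29683245]
end [ 0.67049036 -0.15489796  0.21824134] tail [ 0.53418186 -0.1592067   0.20425245] head [ 0.73347119 -0.15294378  0.29722847]
[-0.001, 0.002, -0.001, 0.01, -0.01, -0.03, 0.5]
```

View pics/s21.png

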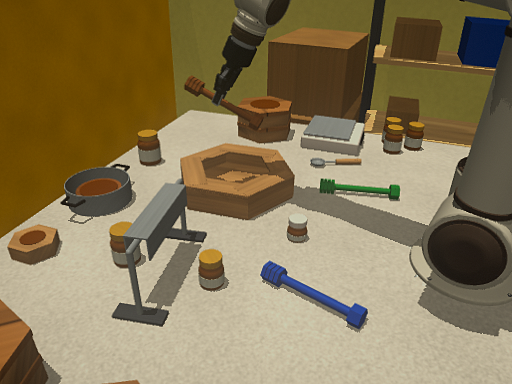

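View pics/c21.png

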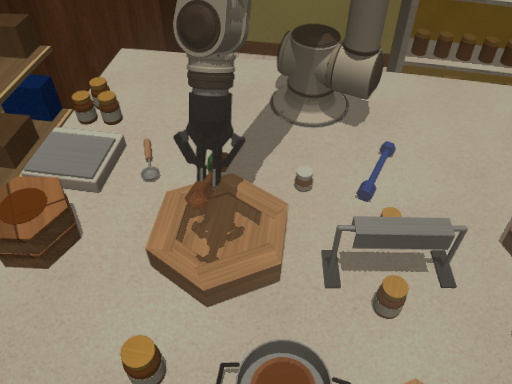

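```bash
python3 - <<'E'
from h import *
for n in('side','scene'): print(n,proj(imaging.calibration(n),[[.534,-.159,.204],[.7335,-.153,.297]]))
st(); print(bot.get_obs()['qd'])
E
```

```text
side [[260.43987252 124.16466801]
 [188.2658587   82.07826599]]
scene [[222.71406268 160.32972128]
 [197.36450353 199.16607986]]
t24.60 p [ 0.6705 -0.155   0.2179] rpy [-179.9   -24.89    1.73] F [-0.4 -0.1 -2.3] T [-0.04  0.46  0.01] op 0.0150 q [-16.6  -2.1   0.6  68.9   7.7 163.3]
[-0.05358968 -0.10138191  0.36325003 -0.06758407  0.03090229  0.05963832]
```

The side view shows both dipper ends where I computed them, and the arm is still. I'm handing the job in.

```bash
python3 - <<'E'
from h import *
print(bot.job_done()); st()
snap('side','s22.png')
E
```

```text
the job is handed in; nothing more can be done
None
the job is handed in; nothing more can be done
```

I hung the cover on the rail and let it go. Then I worked the dipper out through the window head first, tilted about 25°, and handed the job in at 24.6 s of the 58 s allowed. I had no verdict back.

**Last checks before handing in:**
- **Dipper:** it was held with its head at about 0.30 m and its tail at about 0.20 m above the table. The side picture agreed with the computed ends to within about 6 pixels. The arm was at rest and the dipper was touching nothing.
- **Cover:** it was hanging upright along the rail. I judged this by eye from the side and scene pictures and did not fit its angle.
- **Jars and spoon:** they looked unmoved in the pictures; I did not measure them.

**What disagreed:**
- **Fingertip position:** the pictures showed the fingertips about 37 mm behind the reported TCP, further than the interface text says. My first attempt to grip the cover therefore closed just above it without touching. I corrected for that offset on every grasp afterwards.
- **Dipper grip reading:** the opening read about 15 mm on the 18 mm handle. The wrist picture put it nearer 18 mm, and the grip did not slip during the tilt or the lift.

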